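# Pry open the tappet case and sort the tappets by bore gauge

### The arm

A 6-joint arm with a two-finger parallel gripper is mounted at the origin on the work surface. World frame = base frame: x ahead of the robot, y to its left, z up, the work surface at z = 0. Lengths are in mm, angles in rad, forces in N, time in s.
With the tool pointing down it reaches from about 250 to 725 mm from the base axis. Payload 9.7 kg.
Tool frame: the origin (TCP) lies midway between the tips of the shut fingers; the grasp point (between the pads) lies 19 mm behind it; z points along the fingers, y is the direction in which the jaws open and shut (so a half turn about z gives the same grasp; the last joint's range is limited). The gripper opens to 85 mm and grips with 20 to 120 N. Pads are 22 mm wide; open, the fingers measure 114 mm over their backs; the gripper's body (76 mm by 85 mm) begins 54 mm behind the grasp point. The pads swing forward as they close: fully open they stand 13 mm farther back than shut.
Start: joints at [1.295, 0.087, 0.176, 1.66, 0, 1.571], TCP at [149.772, 529.212, 231.284] pointing down, gripper open.
Joint ranges: [-3.13, 3.13], [-0.85, 1.81], [-1.15, 1.24], [-2.2, 2.28], [-1.44, 1.52], [-3.14, 3.14]. Speed limits (rad/s): [2.22, 2.22, 2.57, 3.14, 3.14, 3.14].

### API

Orientations are given as a rotation vector (axis times angle).
In Python, from rig import env, vision gives the robot as it stands.
- The arm moves only by the tool step_arm, never from a script. Its argument "moves" is one flat list of numbers, 5 for each row, row after row: the shift along the world's x, y, z in units of 30 mm (1.0 is 30 mm), then the turn about the world's z in units of 6 degrees (1.0 is 6 degrees), then the finger opening in mm, from 0 to 85.4. A call has exactly 10 rows; each row shifts and turns the commanded pose from where the row before left it; what a row does not reach is not made up. A row lasts 1/12 s, in which the tool goes at most 41.7 mm and 7.16 degrees, less where a joint would pass 70% of its speed; a pose out of reach is approached as far as the arm can. A call is refused whole if a number of a shift passes 1 or a number of a turn 1, either way. A call with a gripper value outside its range is refused whole. The fingers move at their own pace and stop on an object; "newtons" is the grip in N (left out, the last holds). Time passes only in rows, so rows that do not move let the fingers close, or fill a call up. It gives the time, the measured TCP pose, the force and the opening at its end, in the units of the state.
- env.sense(): the state, without advancing time (a new reading comes with each control period).
- vision.camera(name): name is "scene" or "top"; returns the picture (480x640x3 uint8, red, green, blue); there is no depth.
- vision.camera_params(name): a dict with "intrinsics" (3x3 intrinsics, pixels), "rvec" (rotation vector, rad) and "tvec" (3), from world to camera coordinates, as OpenCV has them. Camera axes: x right, y down, z forward; pixel columns grow to the right and rows downward; lengths in mm; the calibration is good to about 2 mm. A picture is of the moment at which its call begins. camera_params takes no time and is no camera call.
- env.close_job(): hands the job in, once; it reports no verdict.
The state is a dict: "time_s": time; "joint_positions": joint angles; "qvel": joint speeds; "tau": joint torques, N m; "tcp_pos": TCP position; "tool_rot": TCP orientation; "contact_force": force on the tool from outside, world axes, zero at the start; "ft_torque": the same for the moment, N m; "opening": opening from 0.0 (shut) to 1.0 (fully open).
Only numpy, scipy, OpenCV 4.12 (cv2) and the standard library are available. Lean on these libraries where they do the work, as an engineer would, in place of code of your own. Each camera call takes 0.05 s, during which the arm holds its last target.

### The job

Using the flat blade tool in the pry slot, lever open the blue case's cover and swing it right back past upright. Try each tappet from the case in the bore gauge: let the ones that fit slide through the bore into the cage below, and put the oversize ones in the grey tray. Leave the cover fully shut and the blade lying flat lengthwise on its rubber mat, handle in the middle part of the mat, and do not disturb the oil bottle, piston or spanner.

Things in the scene. Friction and masses are not known exactly. Their poses are not given: they have to be found in the camera images.
- case: Blue steel case, open box under its cover: 150 mm (x) by 200 mm (y), 60 mm tall, walls 5 mm, floor 6 mm thick; fixed. Origin at the centre of its underside; x points from the front (pry slot side) to the hinge side. 3 to 5 tappets stand in it in 2 columns (y = -45, +45 mm) by 3 rows (x = -48, -6, +36 mm), up to 3 mm off.
- cover (a joint): Cover angle in rad: 0 closed, grows as it opens, stop at 1.9 (leaning back past upright). A flat steel plate 150 by 200 by 5 mm, about 0.18 kg, flush with the case walls, with no handle; its underside lies on the rim, 60 mm above the table. The hinge is stiff (about 0.16 N m of friction), so the cover stays at any angle; about 2 to 3 N at the free edge lifts it.
- case_hinge (a point): Middle of the hinge axis, at the top of the case's rear wall, 60 mm above the table. The axis runs along the case's y.
- case_slot (a point): Middle of the pry slot: a gap 60 mm wide and 10 mm high (50 to 60 mm above the table) between the top of the lowered front wall and the cover's underside, on the outer front face of the case. Fingers do not fit; the blade does.
- cover_edge (a point): Middle of the cover's free front edge, at its underside, 150 mm from the hinge axis; moves with the cover.
- blade: Flat pry blade tool: wooden handle 90 mm long, 32 mm wide, 20 mm tall, then a steel blade 94 mm long, 22 mm wide and 3 mm thick, its mid-plane 10 mm above the handle's underside. Origin at the centre of the handle's underside; x points to the blade's tip. 0.15 kg. At the start it lies on the mat.
- blade_tip (a point): Tip of the blade, at mid thickness, 139 mm ahead of and 10 mm above the tool's origin.
- mat: Black rubber mat, 240 mm (x) by 90 mm (y), 3 mm thick, fixed on the table. Origin at the centre of its underside.
- gauge: Bore gauge, fixed: aluminium plate 90 by 90 by 8 mm with a through bore of 33.5 mm (2.5 mm chamfer) on an open cage of rods. Origin at the centre of its underside, below the bore. Rods 17.5 mm from the axis guide what has passed down to the base plate, 6 mm above the table; up to three stack there. Standard tappets slide through under their own weight, oversize ones stop on the mouth.
- gauge_mouth (a point): Centre of the bore at the plate's top face, 110 mm above the table.
- tray: Loose grey plastic tray, the reject tray: 160 mm (x) by 120 mm (y), 25 mm tall, walls 4 mm, floor about 4 mm. Origin at the centre of its underside.
- oiler: Bystander: yellow oil bottle, 52 mm diameter, 130 mm tall, loose; not to be disturbed.
- piston: Bystander: aluminium piston, 76 mm diameter, 55 mm tall, loose; not to be disturbed.
- spanner: Bystander: steel spanner lying on the table, loose; not to be disturbed.
- tappet1: A plain steel bucket tappet (solid cylinder), 30 mm tall, 70 g, either standard (30 mm diameter) or oversize (37 mm); which it is must be found out. Origin at the centre of its underside, z up. At the start it stands upright on the floor of the case under the cover. May be absent.
- tappet2: A plain steel bucket tappet (solid cylinder), 30 mm tall, 70 g, either standard (30 mm diameter) or oversize (37 mm); which it is must be found out. Origin at the centre of its underside, z up. At the start it stands upright on the floor of the case under the cover. May be absent.
- tappet3: A plain steel bucket tappet (solid cylinder), 30 mm tall, 70 g, either standard (30 mm diameter) or oversize (37 mm); which it is must be found out. Origin at the centre of its underside, z up. At the start it stands upright on the floor of the case under the cover. May be absent.
- tappet4: A plain steel bucket tappet (solid cylinder), 30 mm tall, 70 g, either standard (30 mm diameter) or oversize (37 mm); which it is must be found out. Origin at the centre of its underside, z up. At the start it stands upright on the floor of the case under the cover. May be absent.
- tappet5: A plain steel bucket tappet (solid cylinder), 30 mm tall, 70 g, either standard (30 mm diameter) or oversize (37 mm); which it is must be found out. Origin at the centre of its underside, z up. At the start it stands upright on the floor of the case under the cover. May be absent.
- tappet6: A plain steel bucket tappet (solid cylinder), 30 mm tall, 70 g, either standard (30 mm diameter) or oversize (37 mm); which it is must be found out. Origin at the centre of its underside, z up. At the start it stands upright on the floor of the case under the cover. May be absent.
There are look-alikes about, which are no part of the job. What is meant by the blade is not yellow, and is the smaller of those in its own colour. Several things look just like the gauge: the one meant starts farthest from the robot's base.

How it is judged (in metres and radians):
On the way, in this order (a step that is already met when the one before it is completed fails the run):
1. the cover is levered up with the blade (more than 0.3 rad, blade touching it, fingers not) (value of joint cover above 0.3 rad and contact force between the fingers and cover below 0.1 N and contact force between blade and cover above 0.2 N), for 0.05 s.
2. the cover is swung back past upright (more than 1.6 rad) (value of joint cover above 1.6 rad), for 0.2 s.
At the end, for the whole second after the job is handed in: Standard tappets rest in the cage (within 12 mm of the bore axis, undersides below 80 mm), oversize ones in the tray (origin inside it, below 35 mm); cover below 0.06 rad; blade flat and still on the mat, along it within 0.35 rad, origin within 70 mm (x) and 30 mm (y) of the mat centre (horizontal distance between each of tappet1, tappet4, tappet5 and gauge below 0.012 m and height (world z) of each of tappet1, tappet4, tappet5 below 0.08 m and linear speed of each of tappet1, tappet2, tappet3, tappet4, tappet5, tappet6, blade below 0.03 m/s and x of tappet2 in the frame of tray between -0.076 and 0.076 m and y of tappet2 in the frame of tray between -0.056 and 0.056 m and height (world z) of each of tappet2, tappet3, tappet6 below 0.035 m and x of tappet3 in the frame of tray between -0.076 and 0.076 m and y of tappet3 in the frame of tray between -0.056 and 0.056 m and x of tappet6 in the frame of tray between -0.076 and 0.076 m and y of tappet6 in the frame of tray between -0.056 and 0.056 m and value of joint cover below 0.06 rad and x of blade in the frame of mat between -0.07 and 0.07 m and y of blade in the frame of mat between -0.03 and 0.03 m and angle between the x axis of blade and the x axis of mat, either way round below 0.35 rad and height (world z) of blade below 0.012 m and angle between blade's own z axis and vertical below 0.2 rad); the robot touches nothing.
It fails at once if the oiler is moved more than 30 mm or tipped (distance of oiler from where it was at the start of the episode above 0.03 m or angle between oiler's own z axis and vertical above 0.4 rad).
It fails at once if the piston is moved more than 30 mm or tipped (distance of piston from where it was at the start of the episode above 0.03 m or angle between piston's own z axis and vertical above 0.4 rad).
It fails at once if the spanner is moved more than 30 mm or tipped (distance of spanner from where it was at the start of the episode above 0.03 m or angle between spanner's own z axis and vertical above 0.4 rad).
Of tappet1, tappet2, tappet3, tappet4, tappet5, tappet6 only 3 to 5 are there at a start; the rules pass over those that are not, and their reading is None.
At some moment in a run one of blade, tray may be knocked a few centimetres aside while the robot is not near it.
It also fails if it takes over 210 s, if anything falls off the work surface, if the arm or the gripper's body presses on something with over 40 N, if the wrist force passes 120 N, or if a joint passes its speed limit or range.

## Working session

There is one attempt and no reset: what is moved stays moved. The work goes in short steps, Python scripts to look and compute and a tool call to move; the robot and the scene stay as the last step left them, time stands still between calls to the robot, and variables do not carry over. Pictures are saved under pics/ and viewed, and the job is handed in when it is done.

Besides the shell and the picture viewer there is one more tool, called after "Emit:" as name(argument=value, ...) on one line, values as JSON. step_arm: Moves the arm, as the interface text tells. Its arguments: {"type":"object","properties":{"moves":{"type":"array"},"newtons":{"type":"number"}},"required":["moves"]}

```bash
ls -la; mkdir -p pics; python3 - <<'E'
from rig import env, vision
import cv2
print(env.sense())
for n in ("scene","top"):
    im=vision.camera(n); cv2.imwrite(f"pics/{n}0.png",im[:,:,::-1]); print(vision.camera_params(n))
E
```

```text
total 12
drwxr-xr-x  3 agent agent 4096 Dec  7 04:56 .
drwxr-xr-x 23 root  root  4096 Dec  7 04:56 ..
drwxr-xr-x  2 agent agent 4096 Dec  7 04:56 pics
{'time_s': 0.0, 'joint_positions': array([ 1.29501105e+00,  8.74774201e-02,  1.75151416e-01,  1.65980760e+00,
       -3.76813071e-05,  1.57078200e+00]), 'qvel': array([-1.75687272e-03,  9.63263820e-04, -1.07676378e-03, -9.62144567e-04,
       -3.42141946e-05, -5.48710264e-04]), 'tau': array([-4.09832501e-03, -5.20391357e+01,  4.64806151e+01,  1.61282031e-02,
       -2.64201080e-04, -7.03210802e-06]), 'tcp_pos': array([149.71542291, 528.99668287, 230.58240621]), 'tool_rot': array([-4.31788401e-01, -3.11162953e+00,  2.08869327e-03]), 'contact_force': array([ 0.06052581,  0.02730925, -0.84014436]), 'ft_torque': array([-0.02331272, -0.00452654, -0.01076352]), 'opening': 1.003994441070416}
{'intrinsics': array([[465.06709339,   0.        , 312.44708339],
       [  0.        , 465.06709339, 236.8514035 ],
       [  0.        ,   0.        ,   1.        ]]), 'rvec': array([ 2.20923314,  1.4082518 , -0.42354464]), 'tvec': array([-205.66031493, -371.93563873, 1466.11428293])}
{'intrinsics': array([[483.83293535,   0.        , 320.66518121],
       [  0.        , 483.83293535, 243.82362802],
       [  0.        ,   0.        ,   1.        ]]), 'rvec': array([ 2.14346613, -2.18355299,  0.14242532]), 'tvec': array([ -41.60465202,  535.83951181, 1219.77649326])}
```

View pics/scene0.png

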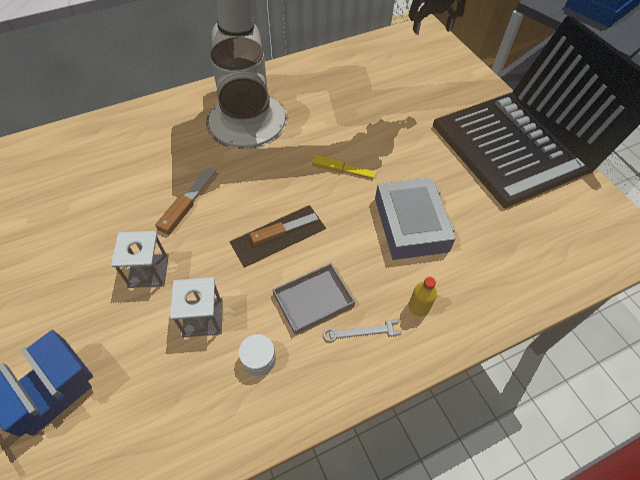

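View pics/top0.png

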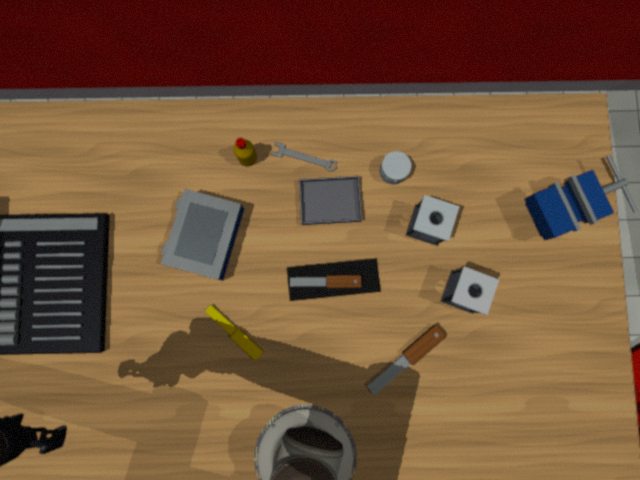

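```bash
cat > h.py <<'E'
import numpy as np, cv2
from rig import env, vision
P={n:vision.camera_params(n) for n in ("scene","top")}
def ray(n,u,v):
    p=P[n];R=cv2.Rodrigues(np.array(p["rvec"]))[0];t=np.array(p["tvec"]).ravel()
    d=R.T@np.linalg.solve(p["intrinsics"],np.array([u,v,1.]));return -R.T@t,d
def onz(n,u,v,z):
    c,d=ray(n,u,v);return c+d*(z-c[2])/d[2]
def proj(n,X):
    p=P[n];return cv2.projectPoints(np.array(X,float).reshape(-1,1,3),np.array(p["rvec"]),np.array(p["tvec"]),p["intrinsics"],None)[0][:,0]
def tri(us,ut):
    a,d=ray("scene",*us);b,e=ray("top",*ut)
    A=np.c_[d,-e];s=np.linalg.lstsq(A,b-a,rcond=None)[0]
    p,q=a+d*s[0],b+e*s[1];return (p+q)/2,np.linalg.norm(p-q)
def snap(tag):
    o={}
    for n in ("scene","top"):
        o[n]=vision.camera(n);cv2.imwrite(f"pics/{n}_{tag}.png",o[n][:,:,::-1])
    return o
def crop(n,tag,x0,y0,x1,y1,k,out):
    im=cv2.imread(f"pics/{n}{tag}.png")[y0:y1,x0:x1];cv2.imwrite(f"pics/{out}.png",cv2.resize(im,None,fx=k,fy=k,interpolation=cv2.INTER_CUBIC))
E
python3 - <<'E'
from h import *
crop("scene","0",360,160,480,280,5,"c1")
crop("top","0",140,170,400,310,3,"c2")
for n in P: print(n,ray(n,320,240)[0], proj(n,[[0,0,0],[500,0,0],[500,300,0]]))
E
```

```text
scene [1099.72624561 -282.8886838  1020.14682884] [[247.20943718 118.86945049]
 [314.43354724 239.39225021]
 [412.70999149 200.94193578]]
top [ 383.59194945  -37.34015646 1275.99864891] [[304.16240302 456.3681436 ]
 [301.33630707 258.78850886]
 [187.6286928  260.85629774]]
```

View pics/c1.png

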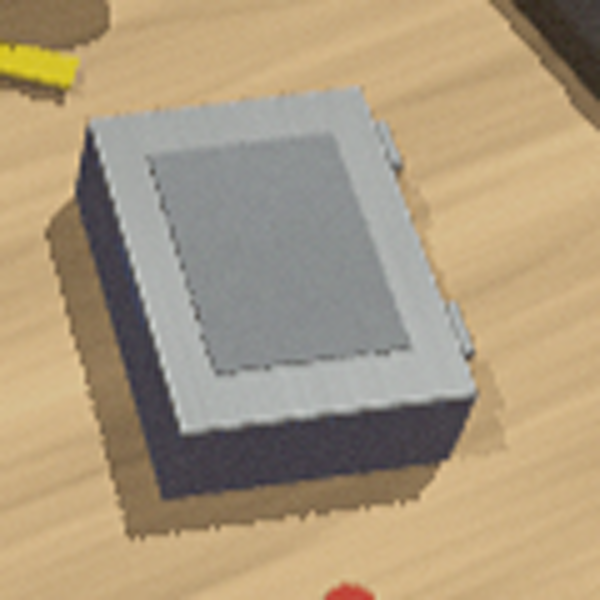

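View pics/c2.png

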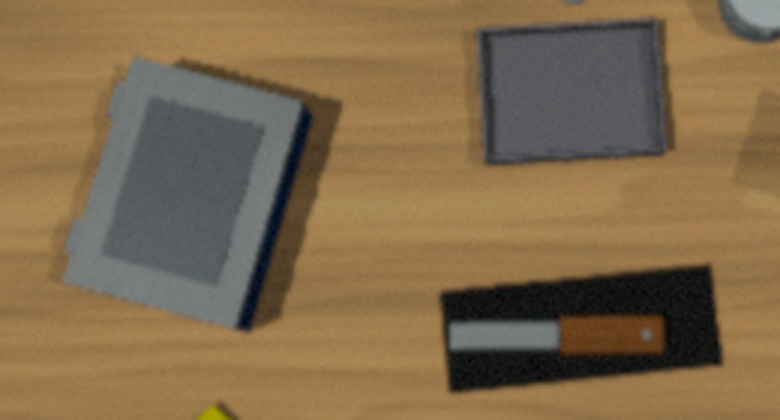

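```bash
python3 - <<'E'
from h import *
f=lambda u,v:(140+u/3,170+v/3)
im=cv2.imread("pics/top0.png")
C=[onz("top",*f(u,v),65) for u,v in((137,60),(308,105),(243,328),(65,282))]
print("case",np.round(C,1));C=np.array(C)
print(np.linalg.norm(C[0]-C[1]),np.linalg.norm(C[1]-C[2]),C.mean(0))
# scene corners
g=lambda u,v:(360+u/5,160+v/5)
S=[g(*q) for q in((475,395),(183,435),(88,122),(362,88))]
S3=np.array([onz("scene",*q,65) for q in S]);print("scene case",np.round(S3,1),S3.mean(0))
for n,a,b in((0,S[0],f(137,60)),(1,S[1],f(308,105)),(2,S[2],f(243,328))): print(tri(a,b))
T=np.array([onz("top",*f(u,v),25) for u,v in((478,30),(658,20),(665,153),(487,163))]);print("tray",np.round(T,1),T.mean(0),np.linalg.norm(T[0]-T[1]),np.linalg.norm(T[1]-T[2]))
M=np.array([onz("top",*f(u,v),3) for u,v in((441,293),(710,265),(721,363),(450,391))]);print("mat",np.round(M,1),M.mean(0),np.linalg.norm(M[0]-M[1]),np.linalg.norm(M[1]-M[2]))
print("blade tip,join,end",[np.round(onz("top",*f(u,v),z),1) for u,v,z in((449,336,14),(560,334,23),(664,334,23))])
# gauges
hsv=cv2.cvtColor(im,cv2.COLOR_BGR2HSV)
crop("top","0",400,180,510,320,5,"c3"); crop("scene","0",100,220,230,345,5,"c4")
E
```

```text
case [[675.5 290.4  65. ]
 [634.  145.2  65. ]
 [446.3 199.1  65. ]
 [487.4 347.5  65. ]]
150.90869994698295 195.3271543707096 [560.79058254 245.55549264  65.        ]
scene case [[682.7 294.5  65. ]
 [642.3 153.1  65. ]
 [451.4 207.7  65. ]
 [492.9 352.5  65. ]] [567.31118426 251.93785394  65.        ]
(array([678.75818626, 295.3032863 ,  58.03099657]), np.float64(6.523904693365051))
(array([637.64726667, 150.95681637,  58.5181558 ]), np.float64(10.234607097504815))
(array([448.38343158, 204.19336974,  62.42741085]), np.float64(9.722156823247587))
tray [[ 707.1    1.6   25. ]
 [ 713.4 -157.6   25. ]
 [ 594.3 -160.3   25. ]
 [ 588.2   -4.6   25. ]] [650.72852082 -80.21462908  25.        ] 159.27349751449586 119.21050939587948
mat [[ 477.    38.     3. ]
 [ 497.3 -199.2    3. ]
 [ 411.2 -205.9    3. ]
 [ 391.4   31.1    3. ]] [444.1998758  -84.01847842   3.        ] 238.01537483694923 86.39120183678251
blade tip,join,end [array([438.7,  30.8,  14. ]), array([438.2, -65.3,  23. ]), array([ 436.6, -154.9,   23. ])]
```

View pics/c3.png

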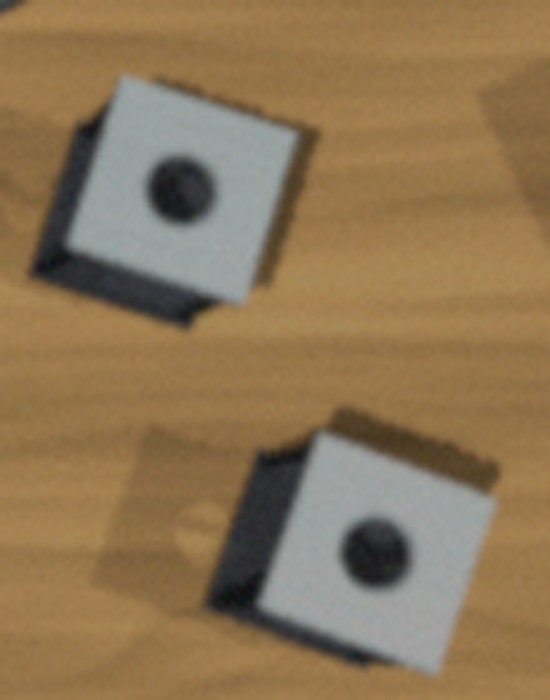

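View pics/c4.png

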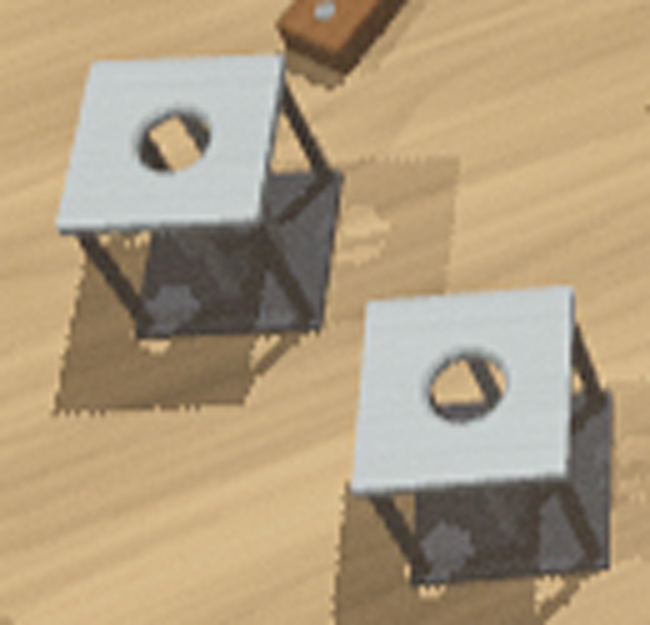

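```bash
cat >> h.py <<'E'
def rects(im,n,mask,z,amin=60):
    "contours of mask -> plane z -> minAreaRect, in mm"
    k=4; M=cv2.resize(cv2.GaussianBlur(mask,(3,3),0),None,fx=k,fy=k,interpolation=cv2.INTER_LINEAR)
    _,B=cv2.threshold(M,127,255,0)
    out=[]
    for c in cv2.findContours(B,cv2.RETR_EXTERNAL,cv2.CHAIN_APPROX_NONE)[0]:
        if cv2.contourArea(c)<amin*k*k: continue
        uv=(c[:,0]+0.5)/k-0.5
        X=np.array([onz(n,u,v,z)[:2] for u,v in uv],np.float32)
        r=cv2.minAreaRect(X); out.append((np.round(r[0],1),np.round(r[1],1),round(r[2],1),np.round(uv.mean(0))))
    return out
E
python3 - <<'E'
from h import *
for n in("top","scene"):
    im=cv2.imread(f"pics/{n}0.png");hsv=cv2.cvtColor(im,cv2.COLOR_BGR2HSV)
    H,S,V=cv2.split(hsv)
    for p in ([(203,235),(434,215),(480,285),(340,200),(240,245)] if n=="top" else [(410,200),(385,200),(150,250),(195,290),(310,300),(140,195)]): print(p,hsv[p[1],p[0]])
    m=((S<50)&(V>100)).astype(np.uint8)*255
    for z in (65,110):
        print(n,z)
        for r in rects(im,n,m,z,300): print(r)
    m=((V<45)).astype(np.uint8)*255
    for r in rects(im,n,m,3,300): print("blk",r)
E
```

```text
(203, 235) [93 33 93]
(434, 215) [120   8  32]
(480, 285) [ 84  10 131]
(340, 200) [120  16  93]
(240, 245) [ 14 122  88]
top 65
(array([62.3, 64.8]), array([ 76.9, 195.7]), 55.8, array([276., 438.]))
(array([ 407.6, -434.4]), array([95.5, 97.6]), 67.4, array([475., 290.]))
(array([593.8, 635. ]), array([242.3,  27.4]), 89.0, array([ 48., 224.]))
(array([ 593.3, -346.3]), array([97.3, 97.1]), 70.1, array([436., 217.]))
(array([564.7, 254.3]), array([156.3, 200.6]), 73.9, array([200., 234.]))
(array([ 732. , -249.6]), array([75.7, 77. ]), 61.7, array([396., 165.]))
(array([756.6, -13.3]), array([168.1,  35.2]), 71.7, array([305., 157.]))
(array([ 569.3, -818.5]), array([ 92.2, 609. ]), 84.3, array([628., 218.]))
(array([922.7, 500.5]), array([  8. , 494.8]), 0.1, array([106.,  98.]))
(array([ 898.5, -591.8]), array([616.5,  57.2]), 89.8, array([530.,  94.]))
top 110
(array([74.2, 61. ]), array([ 74.1, 188.4]), 55.8, array([276., 438.]))
(array([ 406.7, -419.7]), array([91.9, 94. ]), 67.4, array([475., 290.]))
(array([585.9, 610. ]), array([233.3,  26.4]), 89.0, array([ 48., 224.]))
(a
[... 2979 characters left out ...]
68.5, array([134., 249.]))
(array([590.9, 229.7]), array([149.4, 193.9]), 73.8, array([416., 212.]))
(array([ 285.6, -221.4]), array([ 27.7, 106.4]), 39.5, array([199., 183.]))
(array([637.6, 585.8]), array([ 31.1, 243.7]), 0.0, array([544., 176.]))
(array([732.1, 763.7]), array([ 80.8, 171.7]), 87.7, array([623., 180.]))
(array([645.6, 859.7]), array([ 61.6, 185.9]), 44.0, array([632., 149.]))
(array([130.4, -32.4]), array([218.1, 186.4]), 76.6, array([249., 125.]))
(array([-104.5,   -3.2]), array([124.1, 121. ]), 2.5, array([231.,  74.]))
(array([-688.1, -487.7]), array([333.8, 135.2]), 64.9, array([42.,  6.]))
blk (array([ 297.5, 1076.1]), array([386.5, 755.4]), 42.6, array([569.,  87.]))
```

Emit:
step_arm(moves=[0.48,-1,0,-0.62,60,0.48,-1,0,-0.62,60,0.48,-1,0,-0.62,60,0.48,-1,0,-0.62,60,0.48,-1,0,-0.62,60,0.48,-1,0,-0.62,60,0.48,-1,0,-0.62,60,0.48,-1,0,-0.62,60,0.48,-1,0,-0.62,60,0.48,-1,0,-0.62,60], newtons=90)

```text
time_s: 0.93
tcp_pos: [293.9, 227.7, 231.1]
tool_rot: [1.406, 2.809, 0.0]
contact_force: [0.7, -0.3, -0.3]
opening: 0.703
```

Emit:
step_arm(moves=[0.48,-1,-0.3,-0.62,60,0.48,-1,-0.3,-0.62,60,0.48,-1,-0.3,-0.62,60,0.48,-1,-0.3,-0.62,60,0.48,-1,-0.3,-0.62,60,0.48,-1,-0.4,-0.62,60,0.48,-1,-0.4,-0.62,60,0.48,-1,-0.4,-0.62,60,0.48,-1,-0.4,-0.62,60,0.48,-1,-0.4,-0.62,60])

```text
time_s: 1.77
tcp_pos: [438.0, -72.6, 125.5]
tool_rot: [-2.229, -2.213, -0.0]
contact_force: [0.4, 1.3, 0.8]
opening: 0.705
```

```bash
cat >> h.py <<'E'
from scipy.spatial.transform import Rotation as Ro
def st():
    s=env.sense();R=Ro.from_rotvec(s["tool_rot"]).as_matrix()
    jy=np.degrees(np.arctan2(R[1,1],R[0,1]))
    print("t",round(s["time_s"],2),"tcp",np.round(s["tcp_pos"],1),"jawyaw",round((jy+90)%180-90,2),"tilt",round(np.degrees(np.arccos(-R[2,2])),2),"F",np.round(s["contact_force"],1),"op",round(s["opening"]*85.4,1),"q",np.round(s["joint_positions"],2))
    return s
E
python3 - <<'E'
from h import *
st(); im=snap("a")
# gray blade & wood handle in top
for n in("top","scene"):
    hsv=cv2.cvtColor(im[n],cv2.COLOR_RGB2HSV);H,S,V=cv2.split(hsv)
    m=((H<14)&(S>150)&(V>40)).astype(np.uint8)*255
    for r in rects(im[n],n,m,23,80): print(n,r)
E
```

```text
t 1.77 tcp [438.  -72.6 125.5] jawyaw -0.41 tilt 0.0 F [0.4 1.3 0.8] op 60.2 q [-0.16 -0.18 -0.29  1.47  0.    1.41]
top (array([ 140.7, -839. ]), array([ 22.4, 229. ]), 84.3, array([637., 394.]))
top (array([814.1, 157.6]), array([31.1, 26.2]), 43.6, array([240., 142.]))
top (array([1091.4,  -65.5]), array([1778.7,  257.1]), 89.3, array([317.,  41.]))
scene (array([1248.7,  317.1]), array([ 43.9, 100.7]), 0.9, array([622., 467.]))
scene (array([741.8, 193.1]), array([28.6, 28.2]), 79.2, array([429., 282.]))
```

View pics/top_a.png

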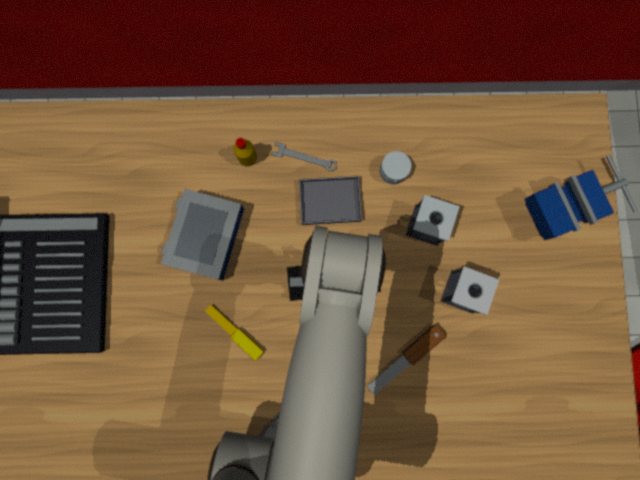

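```bash
python3 - <<'E'
from h import *
for n,p in(("top",(345,282)),("scene",(268,235))):
    im=cv2.imread(f"pics/{n}0.png");hsv=cv2.cvtColor(im,cv2.COLOR_BGR2HSV);H,S,V=cv2.split(hsv)
    print(hsv[p[1],p[0]])
    m=((H<16)&(S>140)&(V>50)).astype(np.uint8)*255
    x,y=p; mm=np.zeros_like(m); mm[y-20:y+20,x-40:x+40]=m[y-20:y+20,x-40:x+40]
    for r in rects(im,n,mm,23,80): print(n,r)
    m=((S<90)&(V>75)).astype(np.uint8)*255
    x,y=(308,282) if n=="top" else(300,225); mm[:]=0; mm[y-12:y+12,x-18:x+18]=m[y-12:y+12,x-18:x+18]
    for r in rects(im,n,mm,14.5,40): print(n,"steel",r)
crop("scene","0",220,190,340,280,6,"c5")
E
```

```text
[ 14 176 100]
top (array([ 438.3, -109.5]), array([91.2, 32.9]), 88.9, array([343., 281.]))
top steel (array([440.2, -15.6]), array([25. , 93.4]), 0.7, array([308., 281.]))
[ 15 145 162]
scene (array([ 442.1, -108. ]), array([88.6, 32.2]), 89.6, array([267., 232.]))
scene steel (array([473.1, -22.3]), array([24.8, 31.4]), 47.3, array([303., 232.]))
scene steel (array([476.9,   5.3]), array([25.4, 35.8]), 64.7, array([312., 229.]))
scene steel (array([434.4, -14. ]), array([94.9, 41.8]), 88.6, array([299., 221.]))
```

View pics/c5.png

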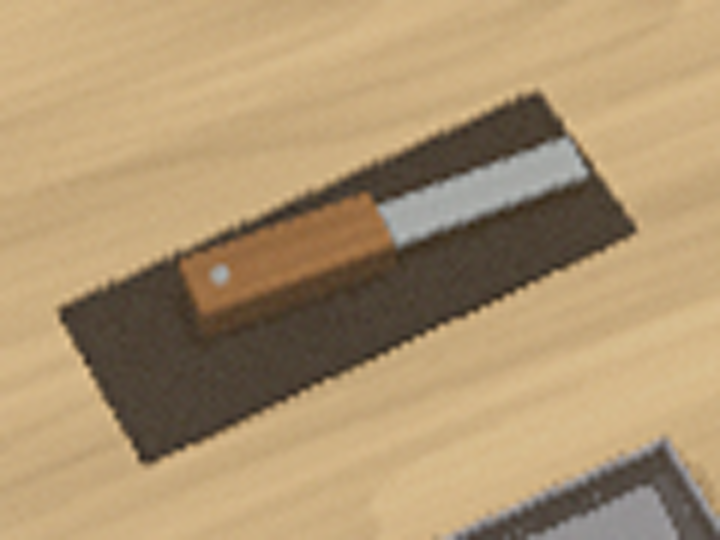

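Emit:
step_arm(moves=[0.05,-0.2,-0.7,0,60,0,-0.2,-0.7,0,60,0,-0.2,-0.7,0,60,0,-0.2,-0.7,0,60,0,-0.08,-0.7,0,60,0,0,-0.3,0,60,0,0,-0.16,0,60,0,0,0,0,60,0,0,0,0,0,0,0,0,0,0], newtons=90)

```text
time_s: 2.7
tcp_pos: [440.1, -97.1, 8.8]
tool_rot: [2.224, 2.217, 0.002]
contact_force: [-0.0, -0.1, 0.1]
opening: 0.432
```

Emit:
step_arm(moves=[0,0,0,0,0,0,0,0,0,0,0,0,0,0,0,0,0,0.3,0,0,0,0,0.7,0,0,0,0,0.7,0,0,0,0,0.7,0,0,0,0,0.7,0,0,0,0,0,0,0,0,0,0,0,0], newtons=90)

```text
time_s: 3.53
tcp_pos: [440.0, -97.3, 101.9]
tool_rot: [2.224, 2.216, 0.002]
contact_force: [-0.6, -0.4, -2.6]
opening: 0.346
```

```bash
python3 - <<'E'
from h import *
st(); im=snap("b"); crop("scene","_b",200,130,400,270,4,"c6")
E
```

```text
t 3.53 tcp [440.  -97.3 101.9] jawyaw -0.2 tilt 0.15 F [-0.6 -0.4 -2.6] op 29.6 q [-0.22 -0.16 -0.32  1.42 -0.    1.36]
```

View pics/c6.png

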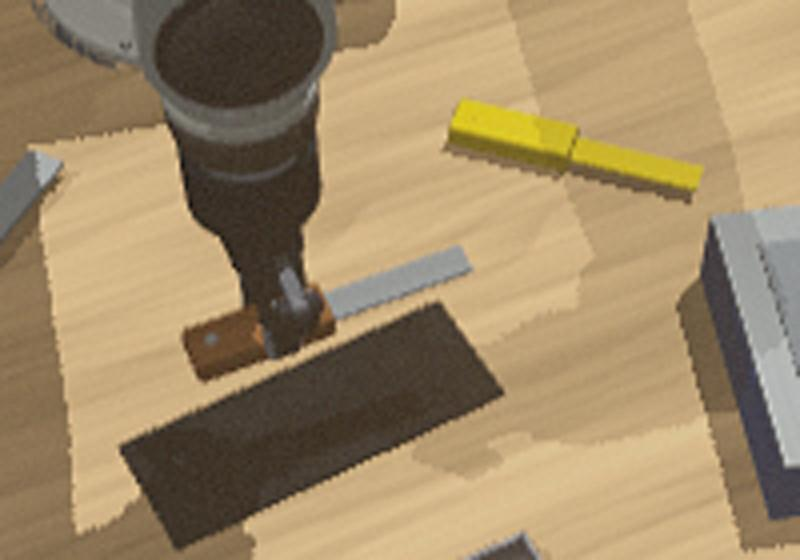

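```bash
python3 - <<'E'
from h import *
print(proj("scene",[[440.5,30,106],[440.5,30,101],[451,30,107.5],[429,30,107.5]]),proj("top",[[440.5,30,106]]))
crop("scene","_b",280,170,340,230,10,"c6");crop("top","_b",270,240,330,300,10,"c7")
E
```

```text
[[315.29791663 194.02703955]
 [315.2908628  195.27333123]
 [317.09092249 196.64830428]
 [313.35701393 190.39990036]] [[287.90894475 279.61107694]]
```

View pics/c6.png

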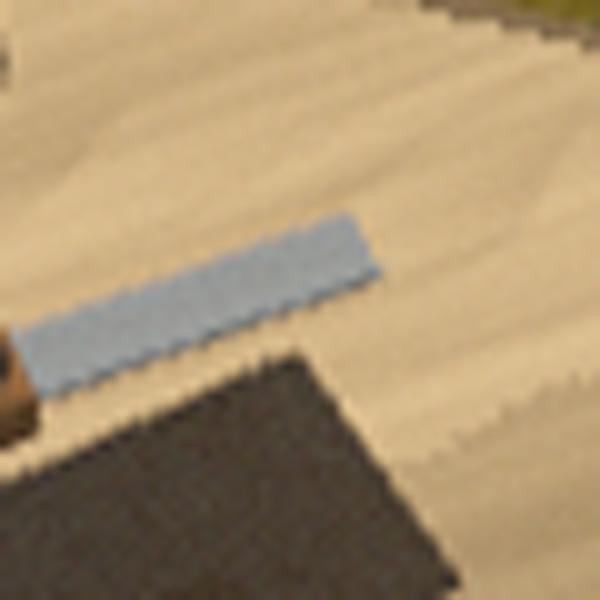

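View pics/c7.png

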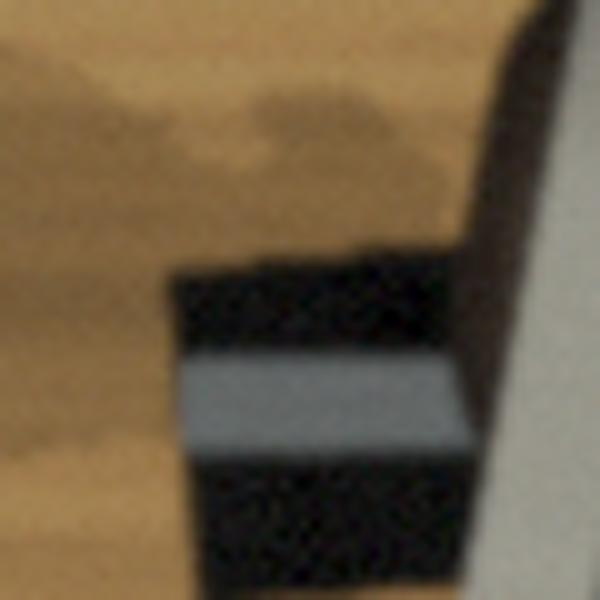

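Emit:
step_arm(moves=[0.25,0.55,0,-0.4,0,0.25,0.55,0,-0.4,0,0.25,0.55,-0.1,-0.4,0,0.25,0.55,-0.2,-0.4,0,0.25,0.55,-0.3,-0.4,0,0.25,0.55,-0.3,-0.3,0,0.25,0.55,-0.4,-0.3,0,0.29,0.52,-0.4,0,0,0,0,0,0,0,0,0,0,0,0])

```text
time_s: 4.47
tcp_pos: [499.2, 34.3, 47.6]
tool_rot: [-2.503, -1.896, 0.005]
contact_force: [-0.3, -0.9, -1.3]
opening: 0.348
```

```bash
python3 - <<'E'
from h import *
s=st(); im=snap("d"); crop("scene","_d",330,150,450,270,6,"c6");crop("top","_d",200,170,320,290,6,"c7")
E
```

```text
t 4.47 tcp [499.2  34.3  47.6] jawyaw -15.71 tilt 0.22 F [-0.3 -0.9 -1.3] op 29.7 q [ 0.07 -0.02 -0.29  1.31 -0.    1.91]
```

View pics/c6.png

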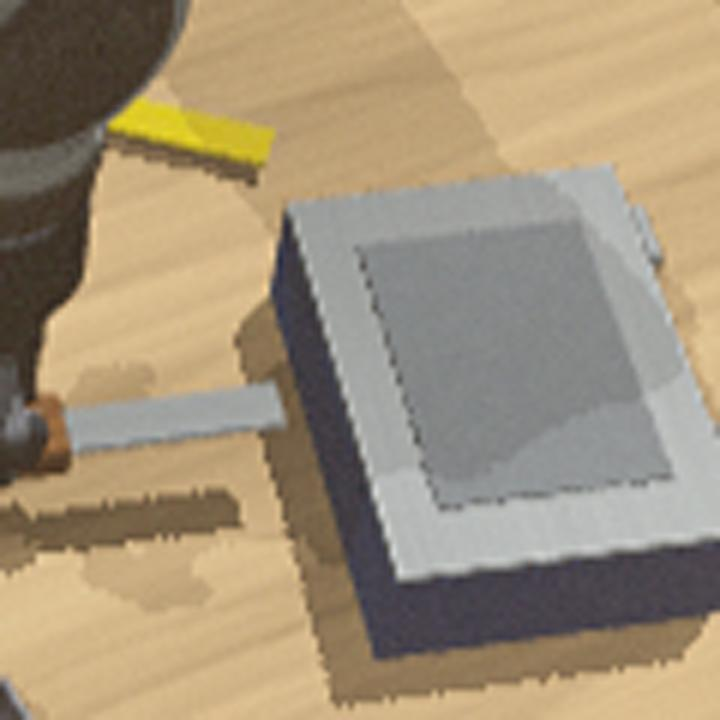

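View pics/c7.png

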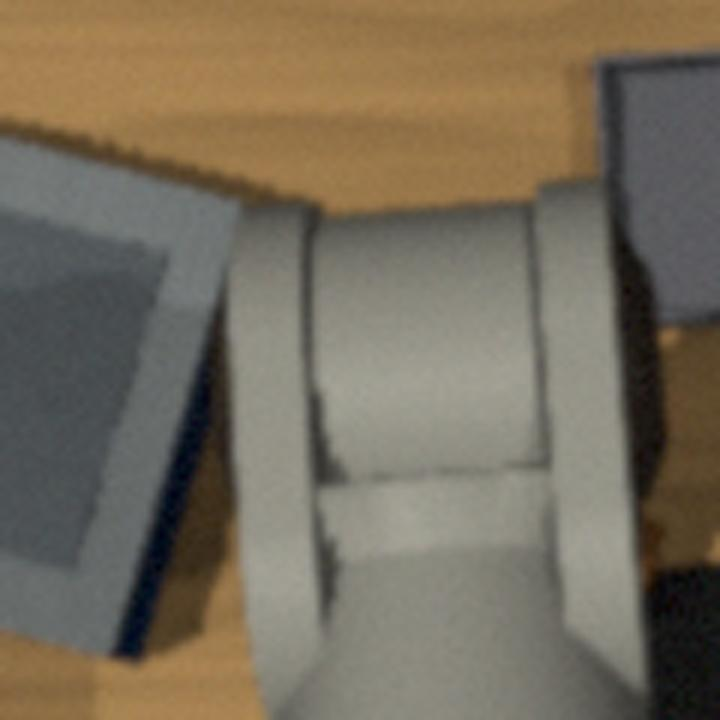

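```bash
python3 - <<'E'
from h import *
a=np.radians(73.9);x=np.array([np.cos(a),np.sin(a)]);y=np.array([-x[1],x[0]])
t=np.array([499.2,34.3])+127*x
for z in(48,53,58): print(z,proj("scene",[[*(t-11*y),z],[*(t+11*y),z]]))
c=np.array([543.6,179.9]);print(t,x@(t-c),y@(t-c))
E
```

```text
48 [[376.20313407 221.29456679]
 [374.25979332 214.42022462]]
53 [[376.42473372 220.16161452]
 [374.47240056 213.27459664]]
58 [[376.64790084 219.02064845]
 [374.68649659 212.12094639]]
[534.41896097 156.31895258] -25.20221545197129 2.281580923771025
```

Emit:
step_arm(moves=[0,0,0.11,0,0,0,0,0,0,0,0,0,0,0,0,0.09,0.31,0,0,0,0.09,0.31,0,0,0,0.09,0.31,0,0,0,0.09,0.31,0,0,0,0.09,0.31,0,0,0,0.09,0.31,0,0,0,0,0,0,0,0])

```text
time_s: 5.4
tcp_pos: [517.1, 91.6, 52.6]
tool_rot: [-2.504, -1.897, -0.0]
contact_force: [0.2, -0.2, -2.1]
opening: 0.349
```

```bash
python3 - <<'E'
from h import *
s=st(); im=vision.camera("scene");cv2.imwrite("pics/scene_e.png",im[:,:,::-1]); crop("scene","_e",330,150,450,270,6,"c6")
E
```

```text
t 5.4 tcp [517.1  91.6  52.6] jawyaw -15.7 tilt 0.02 F [ 0.2 -0.2 -2.1] op 29.8 q [ 0.18  0.03 -0.22  1.31  0.    2.02]
```

View pics/c6.png

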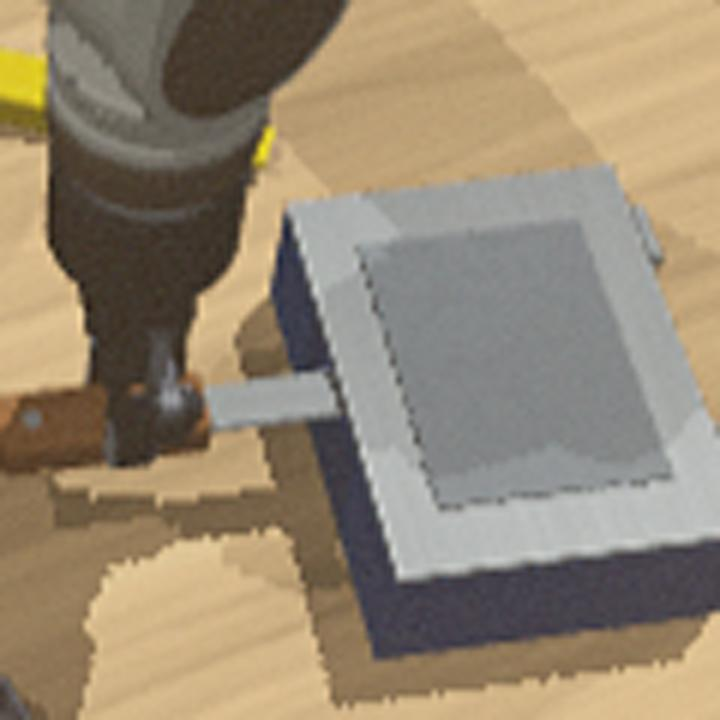

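```bash
python3 - <<'E'
from h import *
th=np.linspace(0,1.8,21);r=115
X=r*(1-np.cos(th));Z=r*np.sin(th);Z[0]=-1.8
for i in range(20):
    dx,dz=np.diff(X)[i],np.diff(Z)[i]; print(i,np.round([dx*.278/30,dx*.961/30,dz/30],2))
E
```

```text
0 [0.   0.01 0.4 ]
1 [0.01 0.04 0.34]
2 [0.02 0.07 0.34]
3 [0.03 0.1  0.33]
4 [0.04 0.13 0.32]
5 [0.05 0.16 0.3 ]
6 [0.05 0.18 0.29]
7 [0.06 0.21 0.27]
8 [0.07 0.23 0.25]
9 [0.07 0.25 0.23]
10 [0.08 0.27 0.2 ]
11 [0.08 0.28 0.18]
12 [0.09 0.3  0.15]
13 [0.09 0.31 0.12]
14 [0.09 0.32 0.09]
15 [0.09 0.33 0.06]
16 [0.1  0.33 0.03]
17 [ 0.1   0.33 -0.  ]
18 [ 0.1   0.33 -0.03]
19 [ 0.09  0.33 -0.06]
```

Emit:
step_arm(moves=[0,0.01,0.4,0,0,0.01,0.04,0.34,0,0,0.02,0.07,0.34,0,0,0.03,0.1,0.33,0,0,0.04,0.13,0.32,0,0,0.05,0.16,0.3,0,0,0.05,0.18,0.29,0,0,0.06,0.21,0.27,0,0,0,0,0,0,0,0,0,0,0,0])

```text
time_s: 6.28
tcp_pos: [525.1, 117.5, 131.1]
tool_rot: [2.505, 1.896, 0.003]
contact_force: [-0.8, -0.3, -2.1]
opening: 0.347
```

```bash
python3 - <<'E'
from h import *
s=st(); im=vision.camera("scene");cv2.imwrite("pics/scene_f.png",im[:,:,::-1]); crop("scene","_f",330,100,490,260,4,"c6")
E
```

```text
t 6.28 tcp [525.1 117.5 131.1] jawyaw -15.76 tilt 0.1 F [-0.8 -0.3 -2.1] op 29.7 q [ 0.22  0.04 -0.06  1.46  0.    2.07]
```

View pics/c6.png

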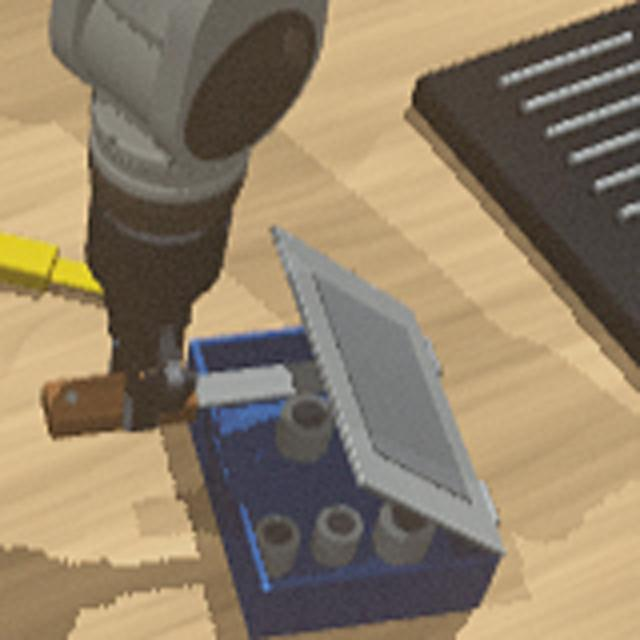

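Emit:
step_arm(moves=[0.07,0.23,0.25,0,0,0.07,0.25,0.23,0,0,0.08,0.27,0.2,0,0,0.08,0.28,0.18,0,0,0.09,0.3,0.15,0,0,0.09,0.31,0.12,0,0,0.09,0.32,0.09,0,0,0.09,0.33,0.06,0,0,0,0,0,0,0,0,0,0,0,0])

```text
time_s: 7.17
tcp_pos: [544.5, 186.3, 168.9]
tool_rot: [-2.505, -1.896, -0.001]
contact_force: [0.8, -0.7, -2.1]
opening: 0.351
```

Emit:
step_arm(moves=[0.1,0.33,0.03,0,0,0.1,0.33,0,0,0,0.1,0.33,0,0,0,0.1,0.33,0,0,0,0.05,0.16,0,0,0,0,0,0,0,0,0,0,0,0,0,0,0,0,0,0,0,0,0,0,0,0,0,0,0,0])

```text
time_s: 8.0
tcp_pos: [557.8, 229.5, 170.0]
tool_rot: [2.506, 1.894, 0.0]
contact_force: [0.2, -1.0, -2.3]
opening: 0.349
```

```bash
python3 - <<'E'
from h import *
s=st(); im=vision.camera("scene");cv2.imwrite("pics/scene_g.png",im[:,:,::-1]); crop("scene","_g",330,80,490,260,4,"c6")
E
```

```text
t 8.0 tcp [557.8 229.5 170. ] jawyaw -15.83 tilt 0.02 F [ 0.2 -1.  -2.3] op 29.8 q [0.39 0.2  0.18 1.55 0.   2.24]
```

View pics/c6.png

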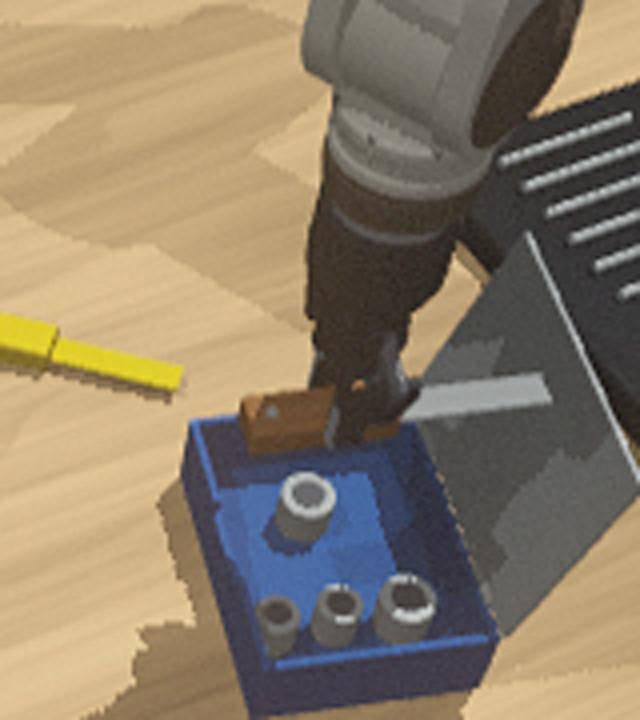

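Emit:
step_arm(moves=[-0.3,-1,0,0,0,-0.3,-1,0,0.2,0,-0.35,-1,0,0.3,0,-0.35,-1,0,0.3,0,-0.35,-1,0,0.4,0,-0.35,-1,0,0.4,0,-0.35,-1,0,0.4,0,-0.35,-1,0,0.4,0,-0.35,-1,0,0.3,0,-0.35,-0.95,0,0.3,0])

```text
time_s: 8.88
tcp_pos: [454.9, -70.2, 170.1]
tool_rot: [2.176, 2.265, 0.001]
contact_force: [-0.0, 0.1, -1.3]
opening: 0.348
```

Emit:
step_arm(moves=[-0.3,-0.5,-0.6,0,0,0,0,-0.8,0,0,0,0,-0.8,0,0,0,0,-0.8,0,0,0,0,-0.8,0,0,0,0,-0.6,0,0,0,0,-0.3,0,0,0,0,0,0,0,0,0,0,0,0,0,0,0,0,0])

```text
time_s: 9.72
tcp_pos: [447.6, -83.8, 30.2]
tool_rot: [2.177, 2.263, 0.002]
contact_force: [-0.0, -0.7, 0.4]
opening: 0.347
```

```bash
python3 - <<'E'
from h import *
s=st(); im=snap("h"); crop("scene","_h",200,110,480,280,3,"c6")
E
```

```text
t 9.72 tcp [447.6 -83.8  30.2] jawyaw 2.2 tilt 0.11 F [-0.  -0.7  0.4] op 29.6 q [-0.19 -0.12 -0.42  1.27  0.    1.35]
```

View pics/c6.png

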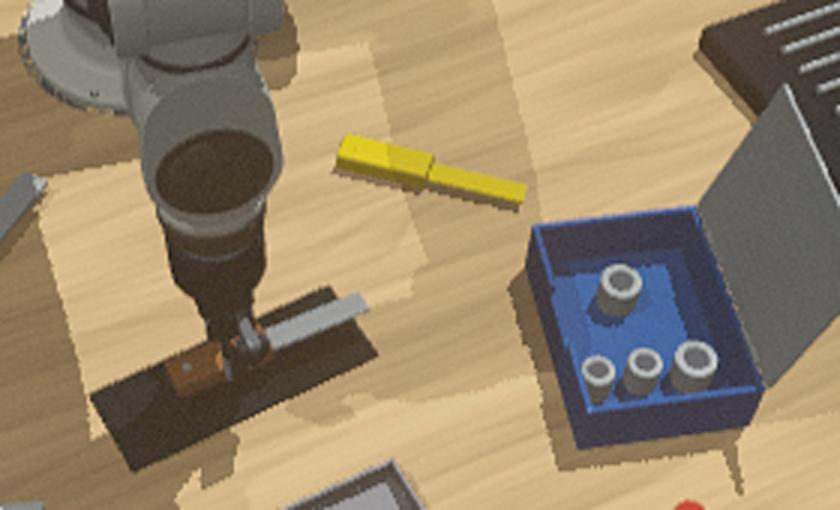

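View pics/top_h.png

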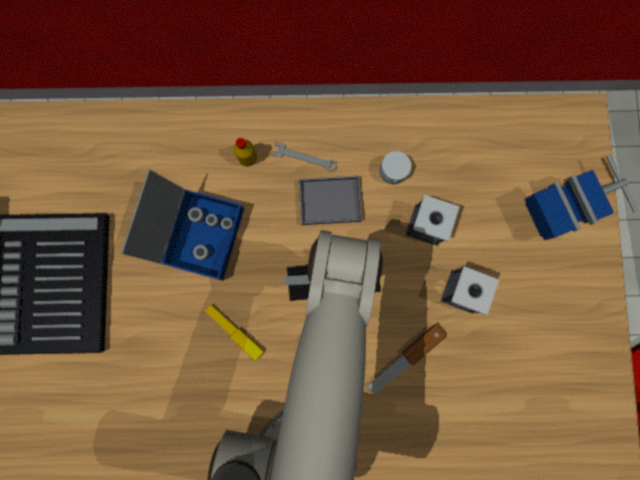

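Emit:
step_arm(moves=[0,0,-0.4,0,0,0,0,-0.25,0,0,0,0,-0.03,0,0,0,0,0,0,0,0,0,0,0,0,0,0,0,0,50,0,0,0,0,50,0,0,0,0,50,0,0,0,0,50,0,0,0,0,50])

```text
time_s: 10.65
tcp_pos: [446.7, -83.7, 8.3]
tool_rot: [-2.178, -2.264, 0.0]
contact_force: [0.6, -0.0, 1.1]
opening: 0.59
```

Emit:
step_arm(moves=[0,0,0.3,0,50,0,0,1,0,50,0,0,1,0,50,0.2,0.5,1,0,50,0.3,1,1,-0.3,50,0.3,1,1,-0.4,50,0.3,1,0,-0.5,50,0.3,1,0,-0.5,50,0.3,1,0,-0.5,50,0,0,0,0,50])

```text
time_s: 11.48
tcp_pos: [498.0, 82.9, 165.6]
tool_rot: [-2.424, -1.998, -0.002]
contact_force: [0.5, 0.1, 1.2]
opening: 0.586
```

```bash
python3 - <<'E'
from h import *
s=st(); im=snap("i"); crop("scene","_i",220,160,480,280,3,"c6"); crop("top","_i",130,170,400,310,3,"c7")
E
```

```text
t 11.48 tcp [498.   82.9 165.6] jawyaw -11.0 tilt 0.09 F [0.5 0.1 1.2] op 50.0 q [ 0.16 -0.04 -0.08  1.53  0.    1.93]
```

View pics/c6.png

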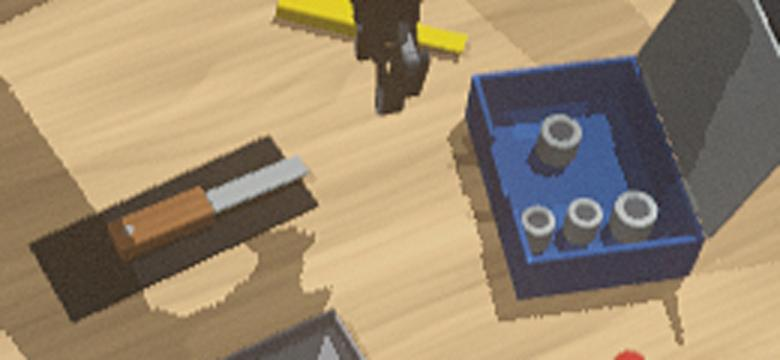

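View pics/c7.png

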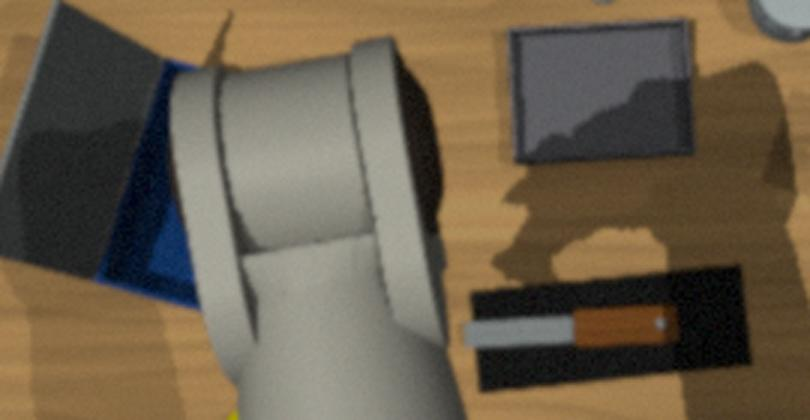

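```bash
python3 - <<'E'
from h import *
a=np.radians(73.9);x=np.array([np.cos(a),np.sin(a)]);y=np.array([-x[1],x[0]])
c0=np.array([543.6,179.9])+75*x; print("case c",c0)
crop("top","_h",160,180,250,290,7,"c7");crop("scene","_h",370,180,470,265,8,"c6")
for n in("top","scene"):
    im=cv2.imread(f"pics/{n}_h.png");H,S,V=cv2.split(cv2.cvtColor(im,cv2.COLOR_BGR2HSV))
    m=np.zeros_like(V); 
    q=proj(n,[[*(c0+i*x+j*y),36] for i,j in((-72,-97),(70,-97),(70,97),(-72,97))]).astype(np.int32)
    cv2.fillPoly(m,[q],255)
    m=m&(((S<75)&(V>70)).astype(np.uint8)*255)
    for r in rects(im,n,m,36,30):
        d=np.array(r[0])-c0; print(n,r,"case xy",np.round([d@x,d@y],1))
E
```

```text
case c [564.398599   251.95843656]
top (array([519.3, 259.6]), array([36.9, 37.4]), 63.8, array([200., 252.])) case xy [-5.2 45.4]
top (array([593.5, 192. ]), array([30.1, 30. ]), 63.7, array([226., 223.])) case xy [-49.5 -44.6]
top (array([603.5, 232.1]), array([31.5, 28.7]), 62.3, array([211., 219.])) case xy [ -8.2 -43.1]
top (array([618.9, 274. ]), array([37.5, 37.8]), 45.3, array([195., 214.])) case xy [ 36.3 -46.3]
scene (array([666.8, 276. ]), array([38.4,  9.8]), 74.4, array([443., 243.])) case xy [ 51.5 -91.7]
scene (array([603. , 188.4]), array([27.3, 50. ]), 59.6, array([399., 236.])) case xy [-50.4 -54.7]
scene (array([614.9, 222.3]), array([30.9, 61. ]), 40.1, array([412., 235.])) case xy [-14.5 -56.7]
scene (array([631.1, 190.8]), array([126.9,  63.8]), 37.9, array([405., 243.])) case xy [-40.3 -81. ]
scene (array([529. , 252.9]), array([36.5, 60.8]), 44.9, array([406., 206.])) case xy [-8.9 34.3]
scene (array([555.9, 259.9]), array([132.7, 182.1]), 74.6, array([421., 208.])) case xy [ 5.3 10.4]
```

View pics/c7.png

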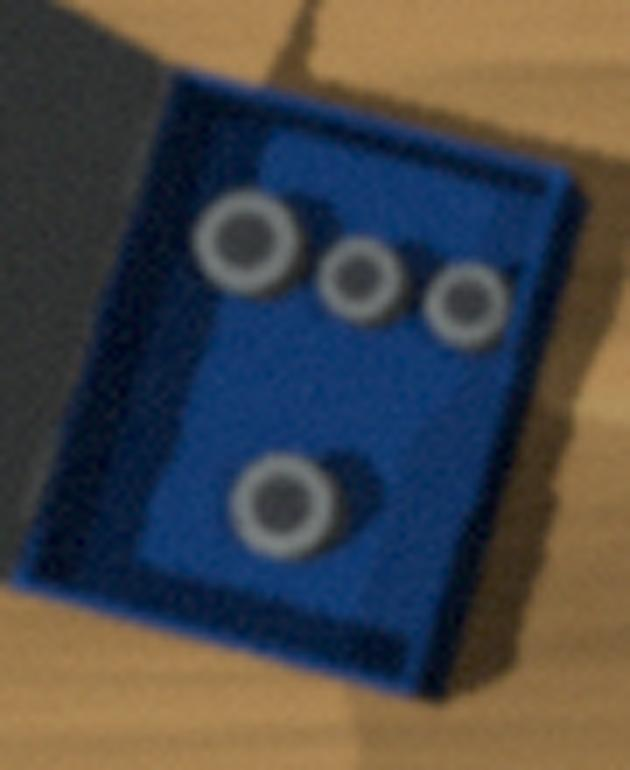

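View pics/c6.png

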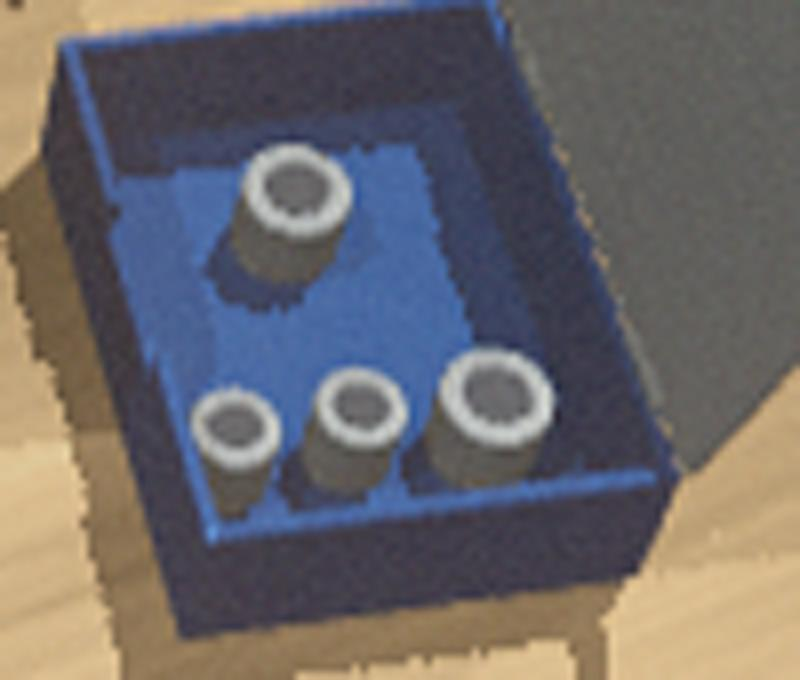

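```bash
python3 - <<'E'
from h import *
for n,(u,v) in(("top",(436,217)),("scene",(193,297))):
    im=cv2.imread(f"pics/{n}0.png");g=cv2.cvtColor(im,cv2.COLOR_BGR2GRAY)
    k=8;w=14
    p=cv2.resize(g[v-w:v+w,u-w:u+w],None,fx=k,fy=k,interpolation=cv2.INTER_CUBIC)
    for th in ((70,85,100) if n=="top" else (140,165)):
        B=((p<th)*255).astype(np.uint8)
        cs=[c for c in cv2.findContours(B,cv2.RETR_EXTERNAL,cv2.CHAIN_APPROX_NONE)[0] if 1500<cv2.contourArea(c)<25000]
        for c in cs:
            uv=(c[:,0]+.5)/k-.5+[u-w,v-w]
            X=np.array([onz(n,a,b,110)[:2] for a,b in uv],np.float32)
            (cx,cy),r=cv2.minEnclosingCircle(X);e=cv2.fitEllipse(X)
            print(n,th,np.round([cx,cy,r],1),np.round(e[0],1),np.round(e[1],1))
im=cv2.imread("pics/scene_h.png")
for u,v in((297,190),(236,427),(360,407),(495,398)): print(np.round(onz("scene",370+(u+.5)/8-.5,180+(v+.5)/8-.5,36),1))
E
```

```text
top 70 [ 584.8 -332.9   15.4] [ 585.  -333.3] [29.1 29.8]
top 85 [ 585.  -333.2   16.1] [ 585.1 -333.4] [31.  31.5]
top 100 [ 585.2 -333.5   16.9] [ 585.1 -333.5] [32.7 33.3]
scene 140 [ 587.7 -331.7   17. ] [ 587.7 -332.6] [29.2 31.5]
scene 165 [ 587.6 -331.5   18.1] [ 587.5 -332.3] [33.1 35.6]
[521.2 260.7  36. ]
[594.5 193.6  36. ]
[604.6 233.4  36. ]
[619.8 274.4  36. ]
```

Emit:
step_arm(moves=[0.8,0.92,0,-0.3,52,0.8,0.92,0,-0.3,52,0.8,0.92,0,-0.25,52,0.8,0.9,0,0,52,0,0,-0.8,0,52,0,0,-1,0,52,0,0,-1,0,52,0,0,-1,0,52,0,0,0,0,52,0,0,0,0,52], newtons=40)

```text
time_s: 12.42
tcp_pos: [592.2, 187.3, 50.5]
tool_rot: [-2.511, -1.887, 0.005]
contact_force: [-0.1, -0.4, 0.9]
opening: 0.607
```

```bash
python3 - <<'E'
from h import *
s=st(); im=vision.camera("scene");cv2.imwrite("pics/scene_j.png",im[:,:,::-1]); crop("scene","_j",350,140,470,260,6,"c6")
E
```

```text
t 12.42 tcp [592.2 187.3  50.5] jawyaw -16.14 tilt 0.17 F [-0.1 -0.4  0.9] op 51.9 q [ 0.31  0.26  0.03  1.34 -0.    2.16]
```

View pics/c6.png

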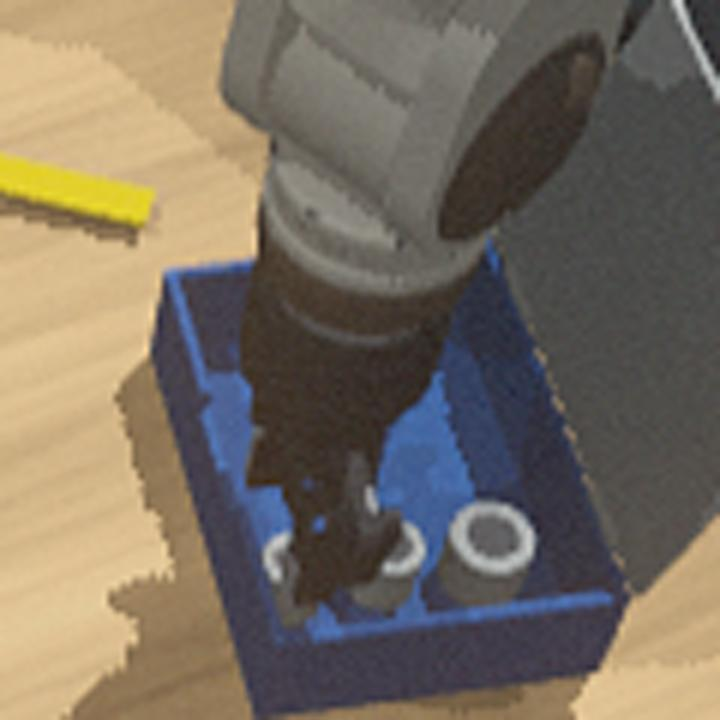

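Emit:
step_arm(moves=[0.06,0.18,-0.3,0,52,0,0,-0.4,0,52,0,0,-0.33,0,52,0,0,0,0,52,0,0,0,0,20,0,0,0,0,20,0,0,0,0,20,0,0,0,0,20,0,0,0,0,20,0,0,0,0,20])

```text
time_s: 13.3
tcp_pos: [595.0, 194.2, 20.5]
tool_rot: [2.511, 1.888, 0.001]
contact_force: [-0.8, -0.3, 1.5]
opening: 0.331
```

```bash
python3 - <<'E'
from h import *
s=st(); im=vision.camera("scene");cv2.imwrite("pics/scene_j.png",im[:,:,::-1]); crop("scene","_j",350,140,470,260,6,"c6")
E
```

```text
t 13.3 tcp [595.  194.2  20.5] jawyaw -16.1 tilt 0.03 F [-0.8 -0.3  1.5] op 28.3 q [ 0.32  0.29 -0.    1.28  0.    2.17]
```

View pics/c6.png

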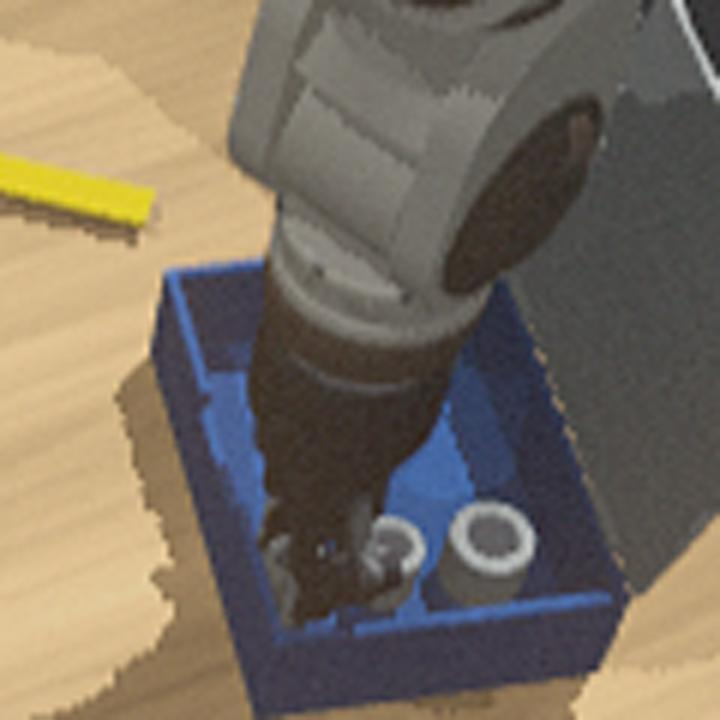

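Emit:
step_arm(moves=[0,0,0.5,0,20,0,0,1,0,20,0,0,1,0,20,0,-0.2,1,0,20,0,-0.8,1,0,20,0,-1,0.4,0,20,0,-1,0,0,20,0,-1,0,0,20,0,-1,0,0,20,0,-1,0,0,20])

```text
time_s: 14.18
tcp_pos: [594.7, 12.8, 167.3]
tool_rot: [2.51, 1.889, 0.0]
contact_force: [0.5, -0.4, -0.8]
opening: 0.331
```

Emit:
step_arm(moves=[0,-1,0,0,20,0,-1,0,0,20,0,-1,0,0,20,0,-1,0,0,20,0,-1,0,0,20,0,-1,0,0,20,0,-1,0,0,20,0,-1,0,0,20,-0.2,-1,0,0,20,0,-1,0,0,20])

```text
time_s: 15.02
tcp_pos: [588.1, -287.3, 167.2]
tool_rot: [-2.511, -1.888, 0.0]
contact_force: [-0.3, 0.4, 0.0]
opening: 0.327
```

```bash
python3 - <<'E'
from h import *
s=st()
E
```

```text
t 15.02 tcp [ 588.1 -287.3  167.2] jawyaw -16.11 tilt 0.02 F [-0.3  0.4  0. ] op 27.9 q [-0.45  0.33  0.34  1.58 -0.    1.4 ]
```

Emit:
step_arm(moves=[-0.04,-0.7,0,0,20,0,-0.77,0,0,20,0,0,-0.5,0,20,0,0,-0.4,0,20,0,0,0,0,20,0,0,0,0,20,0,0,0,0,20,0,0,0,0,20,0,0,0,0,20,0,0,0,0,20])

```text
time_s: 15.85
tcp_pos: [588.0, -329.8, 140.9]
tool_rot: [2.509, 1.888, 0.001]
contact_force: [0.5, 0.6, -1.0]
opening: 0.331
```

```bash
python3 - <<'E'
from h import *
s=st();snap("k"); crop("scene","_k",150,230,250,330,7,"c6"); crop("top","_k",380,160,500,280,6,"c7")
E
```

```text
t 15.85 tcp [ 588.  -329.8  140.9] jawyaw -16.08 tilt 0.06 F [ 0.5  0.6 -1. ] op 28.3 q [-0.51  0.38  0.34  1.54  0.    1.34]
```

View pics/c6.png

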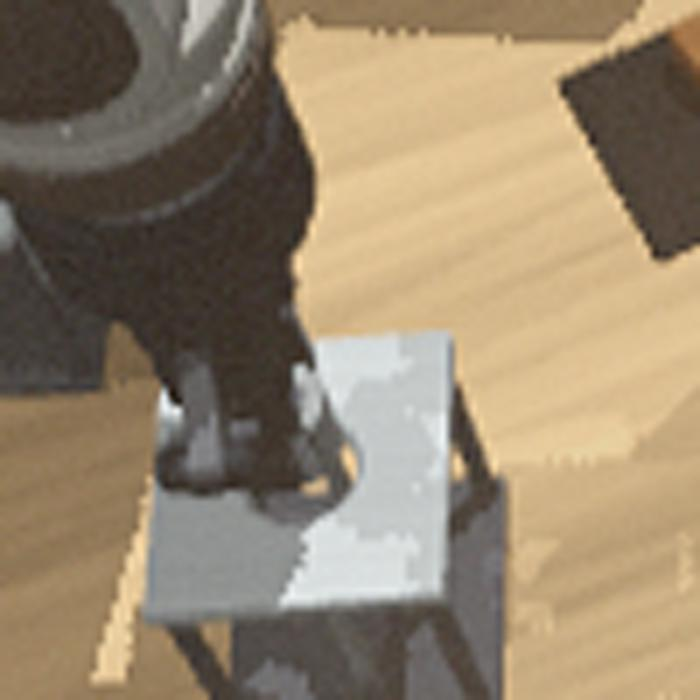

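View pics/c7.png

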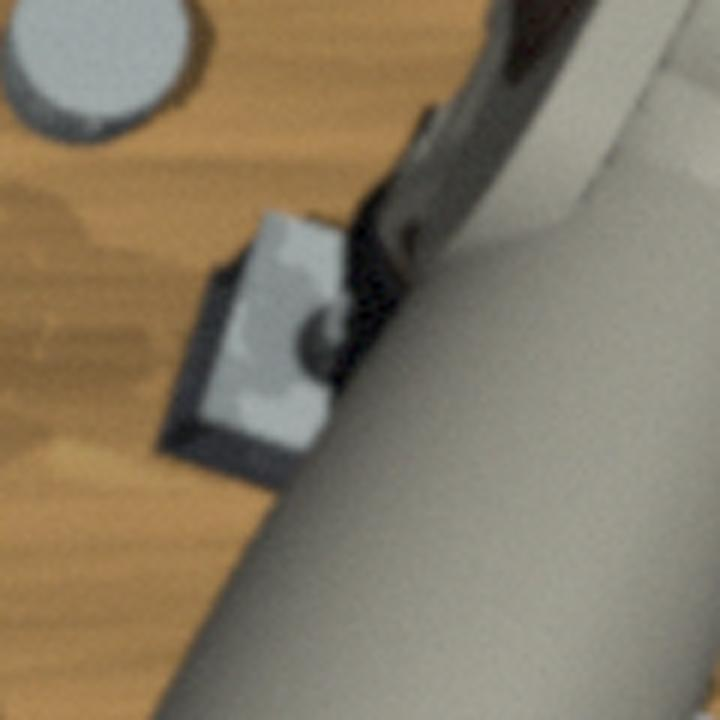

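Emit:
step_arm(moves=[-0.04,-0.06,-0.2,0,20,0,0,-0.2,0,20,0,0,-0.1,0,20,0,0,0,0,20,0,0,0,0,20,0,0,0,0,20,0,0,0,0,20,0,0,0,0,20,0,0,0,0,20,0,0,0,0,20])

```text
time_s: 16.78
tcp_pos: [586.5, -331.8, 125.3]
tool_rot: [2.511, 1.888, 0.0]
contact_force: [-0.2, -0.7, 0.2]
opening: 0.33
```

```bash
python3 - <<'E'
from h import *
s=st();im=vision.camera("scene");cv2.imwrite("pics/scene_k.png",im[:,:,::-1]); crop("scene","_k",150,240,250,330,7,"c6")
E
```

```text
t 16.78 tcp [ 586.5 -331.8  125.3] jawyaw -16.1 tilt 0.01 F [-0.2 -0.7  0.2] op 28.2 q [-0.51  0.37  0.31  1.51 -0.    1.34]
```

View pics/c6.png

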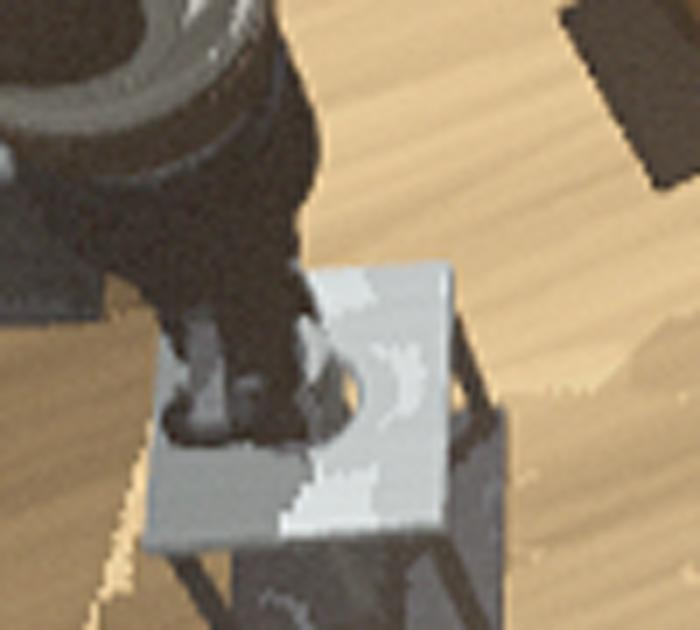

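Emit:
step_arm(moves=[0,0,-0.1,0,20,0,0,-0.1,0,20,0,0,0,0,20,0,0,0,0,20,0,0,0,0,20,0,0,0,0,20,0,0,0,0,20,0,0,0,0,20,0,0,0,0,20,0,0,0,0,20])

```text
time_s: 17.67
tcp_pos: [586.5, -331.7, 119.2]
tool_rot: [2.511, 1.888, 0.0]
contact_force: [-0.2, -1.1, 0.0]
opening: 0.331
```

```bash
python3 - <<'E'
from h import *
s=st();im=vision.camera("scene");cv2.imwrite("pics/scene_k.png",im[:,:,::-1]); crop("scene","_k",150,240,250,330,7,"c6")
E
```

```text
t 17.67 tcp [ 586.5 -331.7  119.2] jawyaw -16.1 tilt 0.01 F [-0.2 -1.1  0. ] op 28.3 q [-0.51  0.37  0.3   1.5  -0.    1.34]
```

View pics/c6.png

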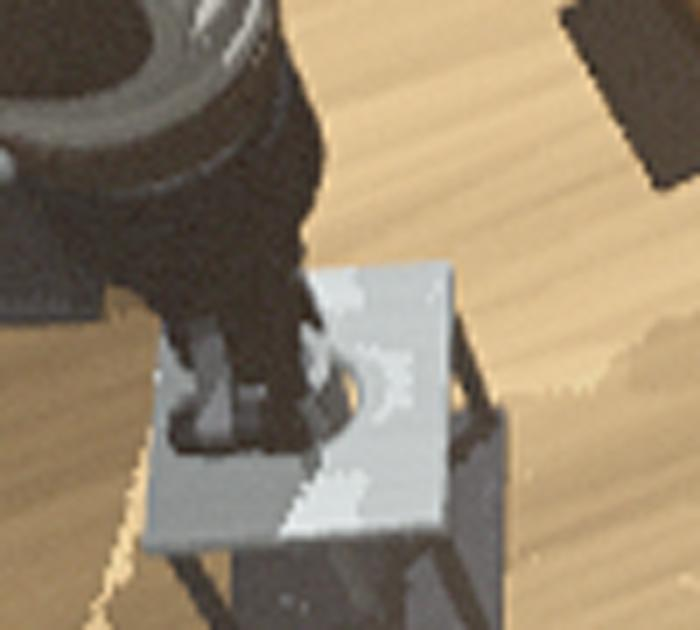

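Emit:
step_arm(moves=[0,0.03,0,0,20,0,0,0,0,20,0,0,0,0,50,0,0,0,0,50,0,0,0,0,50,0,0,0.5,0,50,0,0,1,0,50,0,1,0.5,0,50,0,1,0,0,50,0,1,0,0,50])

```text
time_s: 18.55
tcp_pos: [586.8, -240.5, 180.6]
tool_rot: [2.51, 1.885, 0.002]
contact_force: [1.1, -0.1, -0.7]
opening: 0.588
```

Emit:
step_arm(moves=[0,1,0,0,50,0,1,0,0,50,0,1,0,0,50,0,1,0,0,50,0,1,0,0,50,0,1,0,0,50,0,1,0,0,50,0,1,0,0,50,0,1,0,0,50,0,1,0,0,50])

```text
time_s: 19.38
tcp_pos: [586.3, 60.6, 179.4]
tool_rot: [2.511, 1.888, 0.001]
contact_force: [-0.3, 0.1, 0.4]
opening: 0.584
```

```bash
python3 - <<'E'
from h import *
s=st();snap("l"); crop("scene","_l",130,220,250,340,6,"c6");
E
```

```text
t 19.38 tcp [586.3  60.6 179.4] jawyaw -16.11 tilt 0.03 F [-0.3  0.1  0.4] op 49.9 q [0.1  0.17 0.17 1.57 0.   1.95]
```

View pics/c6.png

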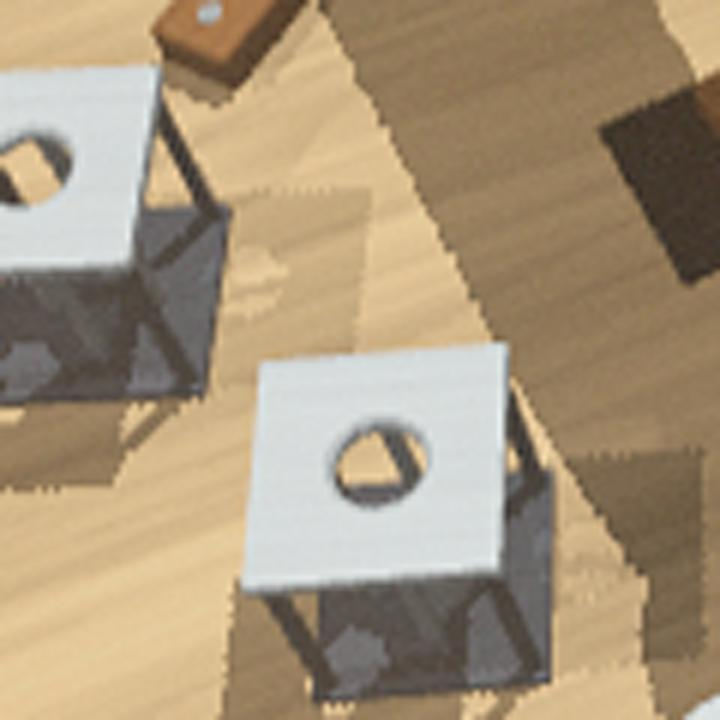

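View pics/top_l.png

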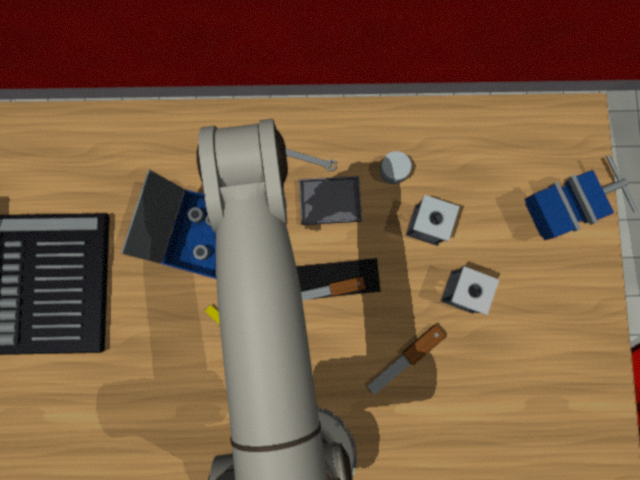

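```bash
python3 - <<'E'
from h import *
a=cv2.imread("pics/scene0.png")[270:345,160:230];b=cv2.imread("pics/scene_l.png")[270:345,160:230]
a2=cv2.imread("pics/top0.png")[190:250,400:465];b2=cv2.imread("pics/top_l.png")[190:250,400:465]
f=lambda p,s:np.clip(cv2.resize(p,s,interpolation=cv2.INTER_CUBIC).astype(int)*2,0,255).astype(np.uint8)
cv2.imwrite("pics/cmp.png",np.vstack([np.hstack([f(a,(390,290)),f(b,(390,290))]),np.hstack([f(a2,(390,290)),f(b2,(390,290))])]))
E
```

```text
(no output)
```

View pics/cmp.png

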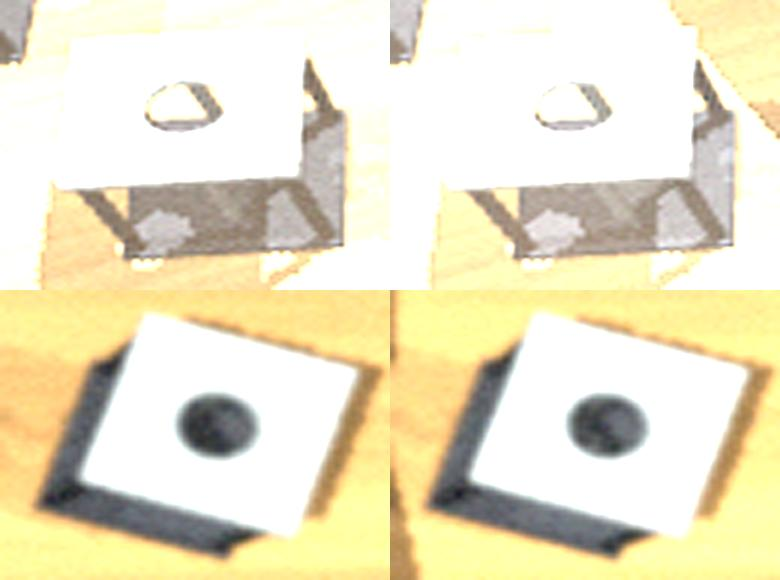

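Emit:
step_arm(moves=[0.1,0.95,0,0,52,0.1,0.96,0,0,52,0.1,0.96,0,0,52,0.1,0.96,0,0,52,0.1,0.96,0,0,52,0.1,0.95,-0.5,0,52,0,0,-1,0,52,0,0,-1,0,52,0,0,-1,0,52,0,0,-0.5,0,52])

```text
time_s: 20.32
tcp_pos: [603.1, 230.5, 55.0]
tool_rot: [-2.51, -1.888, 0.007]
contact_force: [-0.8, -0.9, -0.2]
opening: 0.607
```

Emit:
step_arm(moves=[0,0,-0.3,0,52,0,0,0,0,52,0,0,0,0,52,0,0,0,0,52,0,0,0,0,52,0,0,0,0,52,0,0,0,0,52,0,0,0,0,52,0,0,0,0,52,0,0,0,0,52])

```text
time_s: 21.15
tcp_pos: [604.5, 231.4, 50.2]
tool_rot: [2.511, 1.888, 0.0]
contact_force: [-0.3, -0.5, 0.1]
opening: 0.608
```

```bash
python3 - <<'E'
from h import *
s=st();im=vision.camera("scene");cv2.imwrite("pics/scene_m.png",im[:,:,::-1]); crop("scene","_m",350,140,470,260,6,"c6")
E
```

```text
t 21.15 tcp [604.5 231.4  50.2] jawyaw -16.1 tilt 0.0 F [-0.3 -0.5  0.1] op 51.9 q [ 0.37  0.32  0.1   1.35 -0.    2.22]
```

View pics/c6.png

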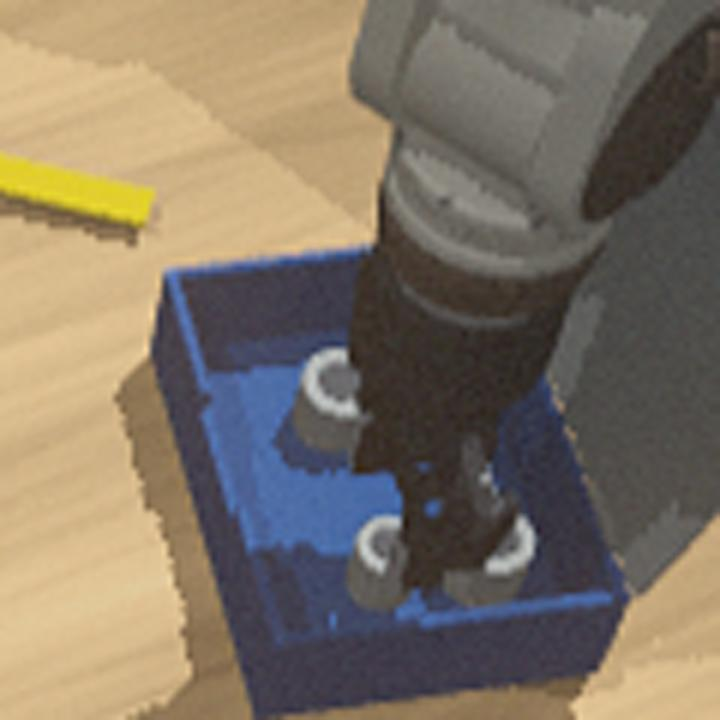

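Emit:
step_arm(moves=[0,0.04,-0.3,0,52,0,0,-0.4,0,52,0,0,-0.3,0,52,0,0,0,0,52,0,0,0,0,20,0,0,0,0,20,0,0,0,0,20,0,0,0,0,20,0,0,0,0,20,0,0,0,0,20])

```text
time_s: 22.03
tcp_pos: [604.6, 232.6, 20.3]
tool_rot: [2.511, 1.888, 0.0]
contact_force: [-0.1, 0.3, -0.3]
opening: 0.328
```

Emit:
step_arm(moves=[0,0,0.5,0,20,0,0,1,0,20,0,0,1,0,20,0,-0.2,1,0,20,0,-0.8,1,0,20,0,-1,0.4,0,20,0,-1,0,0,20,0,-1,0,0,20,0,-1,0,0,20,0,-1,0,0,20])

```text
time_s: 22.87
tcp_pos: [604.3, 51.2, 167.4]
tool_rot: [2.51, 1.889, 0.001]
contact_force: [-0.2, 0.5, -0.7]
opening: 0.334
```

Emit:
step_arm(moves=[0,-1,0,0,20,0,-1,0,0,20,0,-1,0,0,20,0,-1,0,0,20,0,-1,0,0,20,0,-1,0,0,20,-0.1,-1,0,0,20,-0.1,-1,0,0,20,-0.2,-1,0,0,20,-0.2,-1,0,0,20])

```text
time_s: 23.7
tcp_pos: [586.1, -248.9, 167.2]
tool_rot: [2.51, 1.888, 0.0]
contact_force: [0.1, 0.7, -0.4]
opening: 0.333
```

```bash
python3 - <<'E'
from h import *
s=st()
E
```

```text
t 23.7 tcp [ 586.1 -248.9  167.2] jawyaw -16.1 tilt 0.01 F [ 0.1  0.7 -0.4] op 28.4 q [-0.4   0.28  0.28  1.57  0.    1.45]
```

Emit:
step_arm(moves=[0,-1,0,0,20,0,-1,0,0,20,0,-0.79,0,0,20,0,0,-0.5,0,20,0,0,-0.5,0,20,0,0,-0.4,0,20,0,0,0,0,20,0,0,0,0,20,0,0,0,0,20,0,0,0,0,20])

```text
time_s: 24.53
tcp_pos: [586.9, -330.9, 126.4]
tool_rot: [2.509, 1.888, 0.001]
contact_force: [0.1, -0.5, -0.0]
opening: 0.329
```

Emit:
step_arm(moves=[-0.02,-0.06,0,0,20,0,0,0,0,20,0,0,0,0,20,0,0,-0.1,0,20,0,0,-0.1,0,20,0,0,-0.05,0,20,0,0,0,0,20,0,0,0,0,20,0,0,0,0,20,0,0,0,0,20])

```text
time_s: 25.37
tcp_pos: [585.9, -333.0, 117.8]
tool_rot: [2.511, 1.888, 0.0]
contact_force: [0.7, 0.3, -0.1]
opening: 0.329
```

```bash
python3 - <<'E'
from h import *
s=st();im=vision.camera("scene");cv2.imwrite("pics/scene_n.png",im[:,:,::-1]); crop("scene","_n",150,240,250,330,7,"c6")
E
```

```text
t 25.37 tcp [ 585.9 -333.   117.8] jawyaw -16.1 tilt 0.01 F [ 0.7  0.3 -0.1] op 28.1 q [-0.52  0.37  0.3   1.49 -0.    1.34]
```

View pics/c6.png

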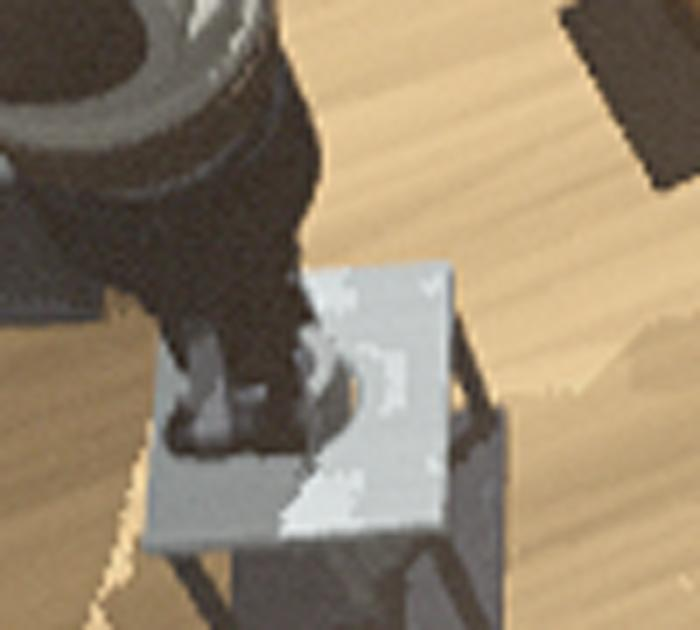

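Entered without force; release and back off.

Emit:
step_arm(moves=[0,0,0,0,50,0,0,0,0,50,0,0,0,0,50,0,0,0,0,50,0,0,0.6,0,50,0,0,1,0,50,0,1,0.4,0,60,0,1,0,0,60,0,1,0,0,60,0,1,0,0,60])

```text
time_s: 26.25
tcp_pos: [585.8, -211.9, 178.1]
tool_rot: [2.511, 1.887, 0.001]
contact_force: [1.0, 0.5, -0.0]
opening: 0.698
```

Emit:
step_arm(moves=[0,1,0,0,60,0,1,0,0,60,0,1,0,0,60,0,1,0,0,60,0,1,0,0,60,0,1,0,0,60,0,1,0,0,60,0,1,0,0,60,0,1,0,0,60,0,1,0,0,60])

```text
time_s: 27.08
tcp_pos: [585.7, 88.5, 177.9]
tool_rot: [2.51, 1.888, 0.001]
contact_force: [0.8, 0.6, -0.7]
opening: 0.701
```

```bash
python3 - <<'E'
from h import *
s=st();snap("o")
f=lambda p,s:np.clip(cv2.resize(p,s,interpolation=cv2.INTER_CUBIC).astype(int)*2,0,255).astype(np.uint8)
A=[]
for n,(x0,y0,x1,y1) in(("scene",(160,270,230,345)),("top",(400,190,465,250))):
    A.append(np.hstack([f(cv2.imread(f"pics/{n}{t}.png")[y0:y1,x0:x1],(390,290)) for t in("_l","_o")]))
cv2.imwrite("pics/cmp.png",np.vstack(A))
E
```

```text
t 27.08 tcp [585.7  88.5 177.9] jawyaw -16.1 tilt 0.03 F [ 0.8  0.6 -0.7] op 59.9 q [ 0.15  0.18  0.17  1.57 -0.    2.  ]
```

View pics/cmp.png

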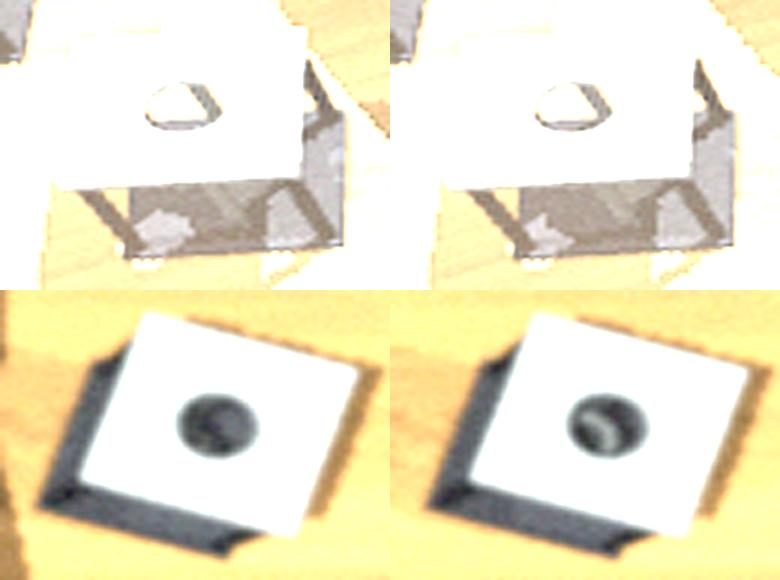

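View pics/scene_o.png

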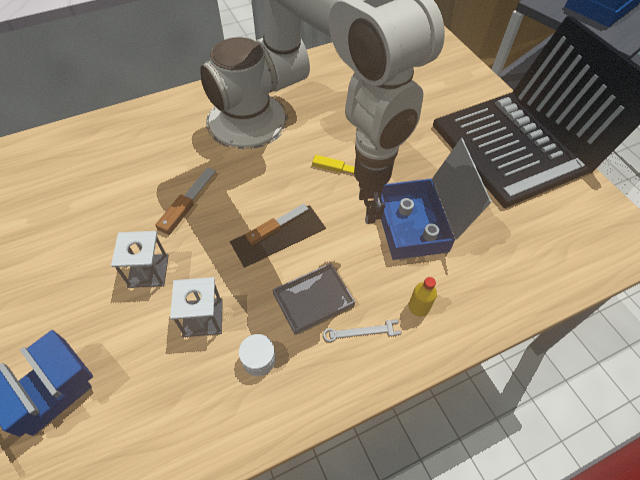

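Emit:
step_arm(moves=[-0.36,0.95,0,0,57,-0.36,0.96,0,0,57,-0.36,0.96,0,0,57,-0.37,0.96,0,0,57,-0.37,0.96,0,0,57,-0.37,0.96,-0.5,0,57,0,0,-1,0,57,0,0,-1,0,57,0,0,-1,0,57,0,0,-0.5,0,57])

```text
time_s: 28.02
tcp_pos: [518.8, 258.6, 53.9]
tool_rot: [-2.51, -1.888, 0.006]
contact_force: [0.1, 0.7, -0.4]
opening: 0.67
```

Emit:
step_arm(moves=[0,0,-0.2,0,57,0,0,0,0,57,0,0,0,0,57,0,0,0,0,57,0,0,0,0,57,0,0,0,0,57,0,0,0,0,57,0,0,0,0,57,0,0,0,0,57,0,0,0,0,57])

```text
time_s: 28.85
tcp_pos: [520.2, 259.6, 51.7]
tool_rot: [-2.511, -1.888, -0.0]
contact_force: [0.0, 0.8, -1.0]
opening: 0.665
```

```bash
python3 - <<'E'
from h import *
s=st();im=vision.camera("scene");cv2.imwrite("pics/scene_p.png",im[:,:,::-1]); crop("scene","_p",350,140,470,260,6,"c6")
E
```

```text
t 28.85 tcp [520.2 259.6  51.7] jawyaw -16.1 tilt 0.0 F [ 0.   0.8 -1. ] op 56.8 q [ 0.46  0.17 -0.08  1.32  0.    2.31]
```

View pics/c6.png

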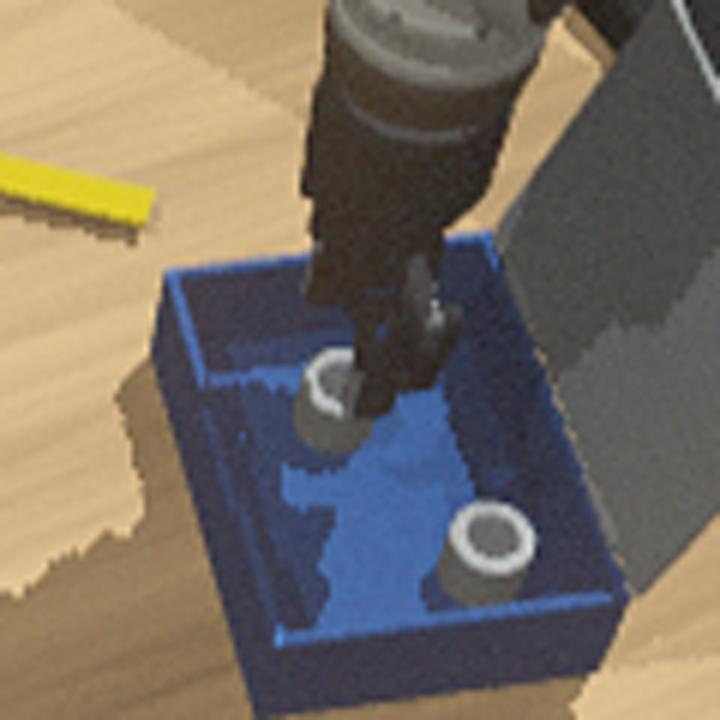

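Lower by 31 mm, grip, lift and carry.

Emit:
step_arm(moves=[0,0.02,-0.3,0,57,0,0,-0.4,0,57,0,0,-0.35,0,57,0,0,0,0,57,0,0,0,0,25,0,0,0,0,25,0,0,0,0,25,0,0,0,0,25,0,0,0,0,25,0,0,0,0,25])

```text
time_s: 29.73
tcp_pos: [520.3, 260.2, 20.4]
tool_rot: [2.511, 1.888, 0.001]
contact_force: [0.4, -0.1, -1.1]
opening: 0.415
```

Emit:
step_arm(moves=[0,0,0.5,0,25,0,0,1,0,25,0,0,1,0,25,0,-0.2,1,0,25,0,-0.8,1,0,25,0.13,-1,0.4,0,25,0.13,-1,0,0,25,0.13,-1,0,0,25,0.13,-1,0,0,25,0.13,-1,0,0,25])

```text
time_s: 30.57
tcp_pos: [539.7, 78.8, 167.5]
tool_rot: [2.51, 1.889, 0.001]
contact_force: [0.2, 0.1, -0.9]
opening: 0.414
```

Emit:
step_arm(moves=[0.13,-1,0,0,25,0.13,-1,0,0,25,0.13,-1,0,0,25,0.13,-1,0,0,25,0.13,-1,0,0,25,0.13,-1,0,0,25,0.13,-1,0,0,25,0.13,-1,0,0,25,0.13,-1,0,0,25,0.13,-1,0,0,25])

```text
time_s: 31.4
tcp_pos: [578.7, -221.4, 167.3]
tool_rot: [2.511, 1.888, 0.0]
contact_force: [-0.2, 0.2, -0.6]
opening: 0.417
```

```bash
python3 - <<'E'
from h import *
s=st()
E
```

```text
t 31.4 tcp [ 578.7 -221.4  167.3] jawyaw -16.11 tilt 0.02 F [-0.2  0.2 -0.6] op 35.6 q [-0.37  0.24  0.23  1.56  0.    1.49]
```

Emit:
step_arm(moves=[0.08,-0.93,0,0,25,0.08,-0.93,0,0,25,0.06,-0.93,0,0,25,0.02,-0.93,0,0,25,0,0,-0.5,0,25,0,0,-0.5,0,25,0,0,-0.4,0,25,0,0,0,0,25,0,0,0,0,25,0,0,0,0,25])

```text
time_s: 32.23
tcp_pos: [585.9, -331.1, 125.3]
tool_rot: [2.51, 1.889, 0.0]
contact_force: [1.1, 0.1, -0.8]
opening: 0.416
```

Emit:
step_arm(moves=[-0.02,-0.06,0,0,25,0,0,0,0,25,0,0,-0.08,0,25,0,0,-0.05,0,25,0,0,0,0,25,0,0,0,0,25,0,0,0,0,25,0,0,0,0,25,0,0,0,0,25,0,0,0,0,25])

```text
time_s: 33.07
tcp_pos: [585.5, -333.3, 122.7]
tool_rot: [2.509, 1.888, 0.001]
contact_force: [-2.0, 1.8, 8.0]
opening: 0.414
```

```bash
python3 - <<'E'
from h import *
s=st();im=vision.camera("scene");cv2.imwrite("pics/scene_q.png",im[:,:,::-1]); crop("scene","_q",150,240,250,330,7,"c6")
E
```

```text
t 33.07 tcp [ 585.5 -333.3  122.7] jawyaw -16.1 tilt 0.11 F [-2.   1.8  8. ] op 35.3 q [-0.52  0.37  0.3   1.5   0.    1.33]
```

View pics/c6.png

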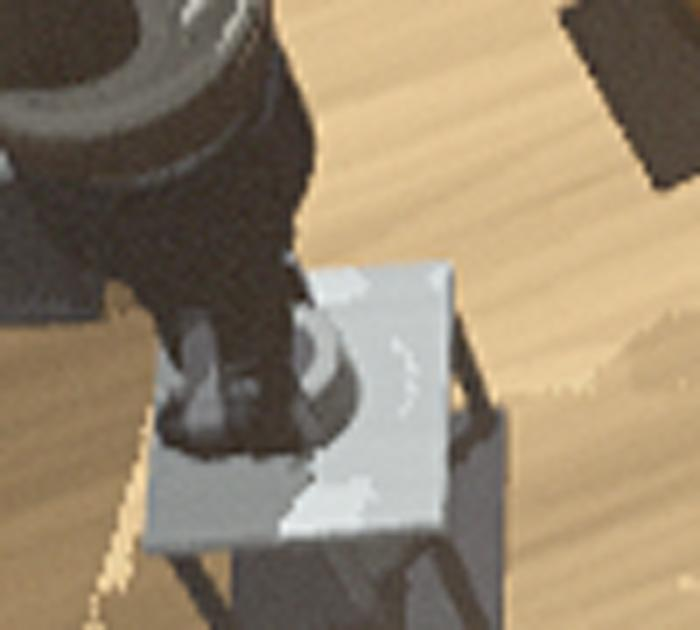

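Emit:
step_arm(moves=[0,0,0.6,0,25,0,0.3,0.8,0,25,0.27,0.87,0,0,25,0.27,0.87,0,0,25,0.27,0.87,0,0,25,0.27,0.87,0,0,25,0.27,0.87,0,0,25,0.27,0.87,0,0,25,0.27,0.87,0,0,25,0.26,0.87,0,0,25])

```text
time_s: 33.95
tcp_pos: [650.0, -114.1, 163.1]
tool_rot: [2.511, 1.888, 0.0]
contact_force: [0.9, 0.6, -1.3]
opening: 0.417
```

Emit:
step_arm(moves=[0,0,-1,0,25,0,0,-1,0,25,0,0,-1,0,25,0,0,-1,0,25,0,0,-0.3,0,25,0,0,0,0,25,0,0,0,0,25,0,0,0,0,25,0,0,0,0,25,0,0,0,0,25])

```text
time_s: 34.78
tcp_pos: [650.7, -115.7, 36.2]
tool_rot: [2.509, 1.887, 0.003]
contact_force: [-0.8, 0.3, -1.2]
opening: 0.412
```

```bash
python3 - <<'E'
from h import *
s=st();snap("r"); crop("scene","_r",230,220,400,350,4,"c6"); 
E
```

```text
t 34.78 tcp [ 650.7 -115.7   36.2] jawyaw -16.11 tilt 0.16 F [-0.8  0.3 -1.2] op 35.1 q [-0.18  0.36  0.12  1.33  0.    1.68]
```

View pics/c6.png

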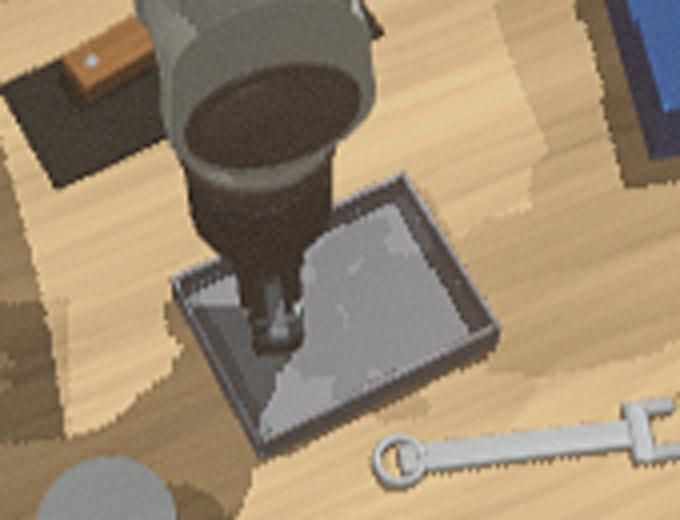

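View pics/top_r.png

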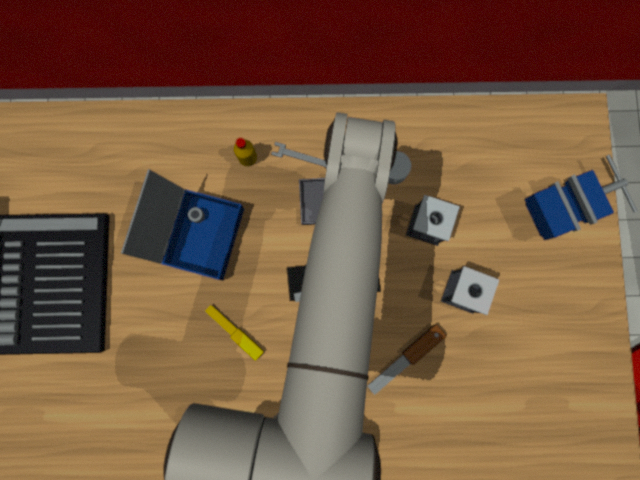

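Emit:
step_arm(moves=[0,0,-0.35,0,25,0,0,-0.2,0,25,0,0,0,0,25,0,0,0,0,25,0,0,0,0,48,0,0,0,0,48,0,0,0,0,48,0,0,0,0,48,0,0,0.6,0,48,0,0,1,0,48])

```text
time_s: 35.72
tcp_pos: [647.7, -115.1, 62.6]
tool_rot: [-2.507, -1.886, 0.007]
contact_force: [-0.3, -0.3, -0.0]
opening: 0.559
```

Emit:
step_arm(moves=[0,0,1,0,50,0,0.4,1,0,57,0,1,1,0,57,-0.07,1,0.4,0,57,-0.1,1,0,0,57,-0.15,1,0,0,57,-0.15,1,0,0,57,-0.15,1,0,0,57,-0.15,1,0,0,57,-0.15,1,0,0,57])

```text
time_s: 36.55
tcp_pos: [621.8, 137.4, 167.4]
tool_rot: [2.511, 1.888, 0.001]
contact_force: [0.4, 0.6, -0.7]
opening: 0.667
```

```bash
python3 - <<'E'
from h import *
s=st();snap("s"); crop("scene","_s",230,220,400,350,4,"c6"); 
E
```

```text
t 36.55 tcp [621.8 137.4 167.4] jawyaw -16.1 tilt 0.02 F [ 0.4  0.6 -0.7] op 57.0 q [ 0.22  0.28  0.28  1.57 -0.    2.07]
```

View pics/c6.png

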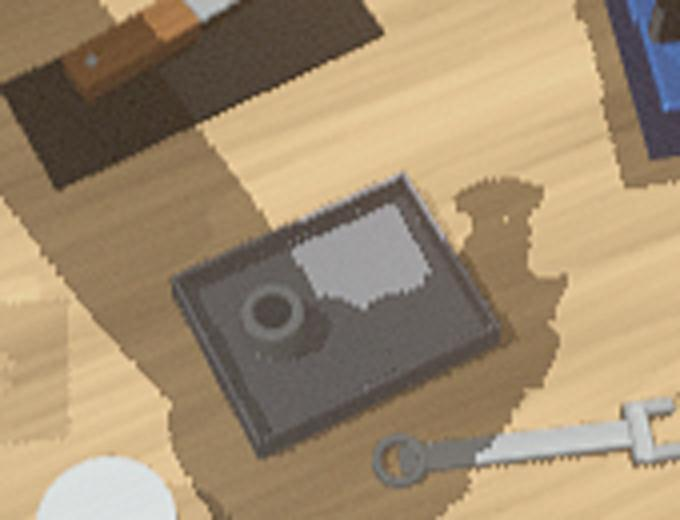

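Emit:
step_arm(moves=[-0.02,0.9,0,0,57,-0.02,0.9,0,0,57,-0.02,0.9,0,0,57,-0.02,0.9,0,0,57,-0.02,0.88,0,0,57,0,0,-0.8,0,57,0,0,-1,0,57,0,0,-1,0,57,0,0,-1,0,57,0,0,0,0,57])

```text
time_s: 37.48
tcp_pos: [616.4, 268.6, 46.4]
tool_rot: [-2.509, -1.887, 0.014]
contact_force: [0.1, -0.2, -0.9]
opening: 0.67
```

Emit:
step_arm(moves=[0,0,0,0,57,0,0,0,0,57,0,0,0,0,57,0,0,0,0,57,0,0,0,0,57,0,0,0,0,57,0,0,0,0,57,0,0,0,0,57,0,0,0,0,57,0,0,0,0,57])

```text
time_s: 38.32
tcp_pos: [619.1, 270.4, 53.2]
tool_rot: [2.511, 1.889, -0.0]
contact_force: [0.0, -0.7, -0.3]
opening: 0.664
```

```bash
python3 - <<'E'
from h import *
s=st();im=vision.camera("scene");cv2.imwrite("pics/scene_t.png",im[:,:,::-1]); crop("scene","_t",350,120,490,260,5,"c6")
E
```

```text
t 38.32 tcp [619.1 270.4  53.2] jawyaw -16.1 tilt 0.0 F [ 0.  -0.7 -0.3] op 56.7 q [ 0.41  0.39  0.19  1.37 -0.    2.26]
```

View pics/c6.png

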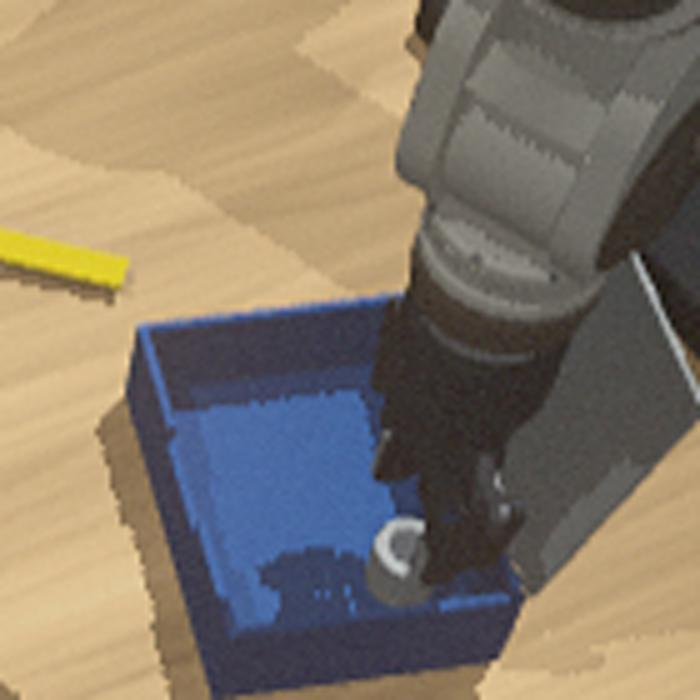

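Emit:
step_arm(moves=[0,0.06,-0.35,0,57,0,0,-0.4,0,57,0,0,-0.35,0,57,0,0,0,0,57,0,0,0,0,57,0,0,0,0,25,0,0,0,0,25,0,0,0,0,25,0,0,0,0,25,0,0,0,0,25])

```text
time_s: 39.2
tcp_pos: [619.6, 272.4, 20.9]
tool_rot: [2.51, 1.888, 0.002]
contact_force: [1.4, 0.1, 3.2]
opening: 0.413
```

Emit:
step_arm(moves=[0,0,0.5,0,25,0,0,1,0,25,0,0,1,0,25,0,-0.2,1,0,25,0,-0.8,1,0,25,-0.05,-1,0.4,0,25,-0.05,-1,0,0,25,-0.05,-1,0,0,25,-0.05,-1,0,0,25,-0.05,-1,0,0,25])

```text
time_s: 40.03
tcp_pos: [611.3, 90.8, 167.3]
tool_rot: [2.51, 1.889, 0.0]
contact_force: [0.5, 0.1, -1.6]
opening: 0.414
```

Emit:
step_arm(moves=[-0.05,-1,0,0,25,-0.05,-1,0,0,25,-0.05,-1,0,0,25,-0.05,-1,0,0,25,-0.05,-1,0,0,25,-0.05,-1,0,0,25,-0.05,-1,0,0,25,-0.05,-1,0,0,25,-0.05,-1,0,0,25,-0.05,-1,0,0,25])

```text
time_s: 40.87
tcp_pos: [596.3, -209.2, 167.2]
tool_rot: [2.511, 1.888, 0.0]
contact_force: [1.3, -0.5, -0.8]
opening: 0.414
```

Emit:
step_arm(moves=[-0.09,-0.95,0,0,25,-0.09,-0.95,0,0,25,-0.09,-0.95,0,0,25,-0.09,-0.95,0,0,25,0,-0.4,-0.5,0,25,0,0,-0.5,0,25,0,0,-0.4,0,25,0,0,0,0,25,0,0,0,0,25,0,0,0,0,25])

```text
time_s: 41.7
tcp_pos: [585.9, -333.2, 125.2]
tool_rot: [-2.51, -1.889, -0.0]
contact_force: [0.6, 0.8, -1.6]
opening: 0.416
```

Emit:
step_arm(moves=[0,-0.03,0,0,25,0,0,0,0,25,0,0,-0.08,0,25,0,0,-0.05,0,25,0,0,0,0,25,0,0,0,0,25,0,0,0,0,25,0,0,0,0,25,0,0,0,0,25,0,0,0,0,25])

```text
time_s: 42.53
tcp_pos: [586.2, -334.5, 122.7]
tool_rot: [2.509, 1.888, 0.002]
contact_force: [-1.5, 2.0, 8.3]
opening: 0.412
```

Emit:
step_arm(moves=[0,0,0.6,0,25,0,0.3,0.8,0,25,0.2,1,0,0,25,0.2,1,0,0,25,0.25,1,0,0,25,0.25,1,0,0,25,0.25,1,0,0,25,0.25,1,0,0,25,0.25,1,0,0,25,0.25,1,0,0,25])

```text
time_s: 43.37
tcp_pos: [643.0, -84.1, 163.3]
tool_rot: [2.511, 1.888, 0.0]
contact_force: [-0.3, -0.3, -0.1]
opening: 0.417
```

Emit:
step_arm(moves=[0.25,1,0,0,25,0,0.25,-1,0,25,0,0,-1,0,25,0,0,-1,0,25,0,0,-1,0,25,0,0,0,0,25,0,0,0,0,25,0,0,0,0,25,0,0,0,0,25,0,0,0,0,25])

```text
time_s: 44.2
tcp_pos: [651.6, -48.4, 45.8]
tool_rot: [2.509, 1.887, 0.004]
contact_force: [-0.2, 1.3, -0.4]
opening: 0.413
```

```bash
python3 - <<'E'
from h import *
s=st();snap("u"); crop("scene","_u",230,200,400,350,4,"c6"); 
E
```

```text
t 44.2 tcp [651.6 -48.4  45.8] jawyaw -16.11 tilt 0.2 F [-0.2  1.3 -0.4] op 35.3 q [-0.07  0.34  0.11  1.34 -0.    1.78]
```

View pics/c6.png

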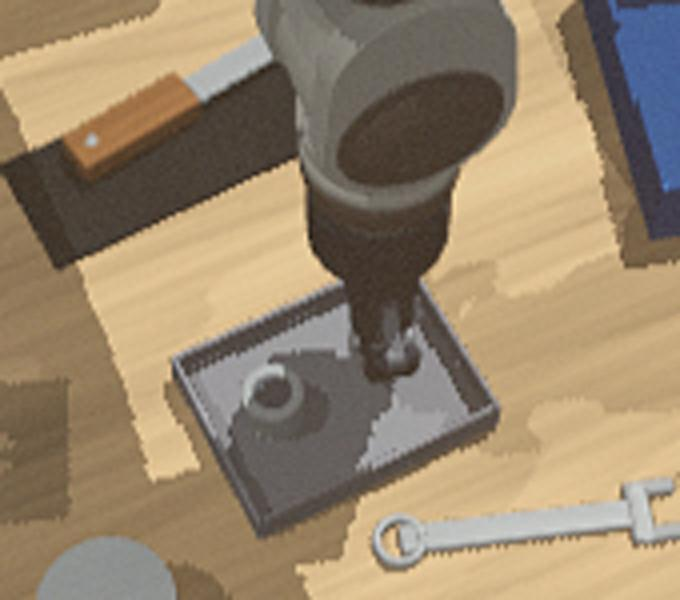

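Emit:
step_arm(moves=[0,0,-0.35,0,25,0,0,-0.3,0,25,0,0,-0.2,0,25,0,0,0,0,25,0,0,0,0,48,0,0,0,0,48,0,0,0,0,48,0,0,0,0,48,0,0,0.6,0,48,0,0,1,0,48])

```text
time_s: 45.13
tcp_pos: [648.3, -48.0, 62.7]
tool_rot: [-2.507, -1.886, 0.007]
contact_force: [0.3, 0.2, 0.7]
opening: 0.563
```

Emit:
step_arm(moves=[0,0,1,0,40,0,0,1,0,20,0,0.5,1,0,0,-0.3,1,0.4,0,0,-0.5,1,0,0,0,-0.5,1,0,0,0,-0.5,1,0,0,0,-0.5,1,0,0,0,-0.5,1,0,0,0,-0.5,1,0,0,0])

```text
time_s: 45.97
tcp_pos: [550.5, 178.1, 168.0]
tool_rot: [2.511, 1.888, 0.001]
contact_force: [0.7, -0.1, -1.0]
opening: 0.003
```

```bash
python3 - <<'E'
from h import *
s=st();snap("v"); crop("scene","_v",200,180,420,350,3.6,"c6"); 
E
```

```text
t 45.97 tcp [550.5 178.1 168. ] jawyaw -16.11 tilt 0.03 F [ 0.7 -0.1 -1. ] op 0.2 q [0.31 0.14 0.11 1.54 0.   2.16]
```

View pics/c6.png

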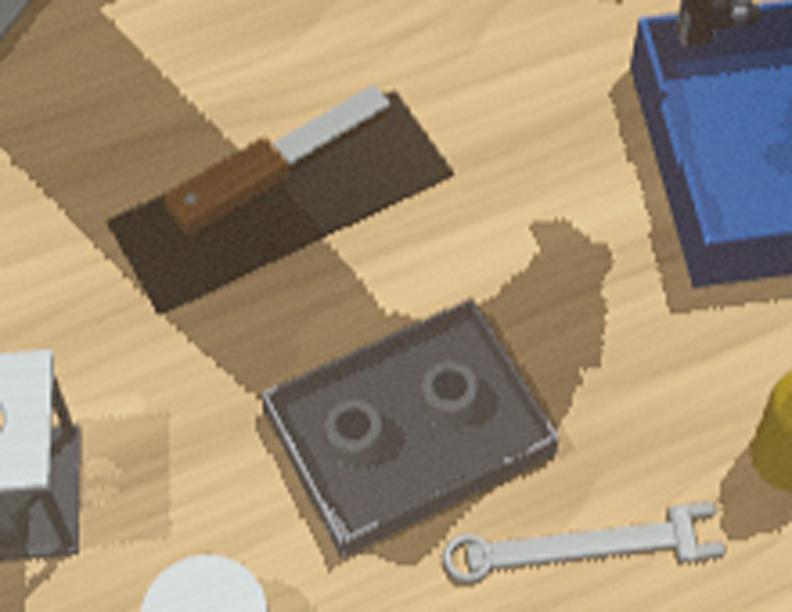

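View pics/top_v.png

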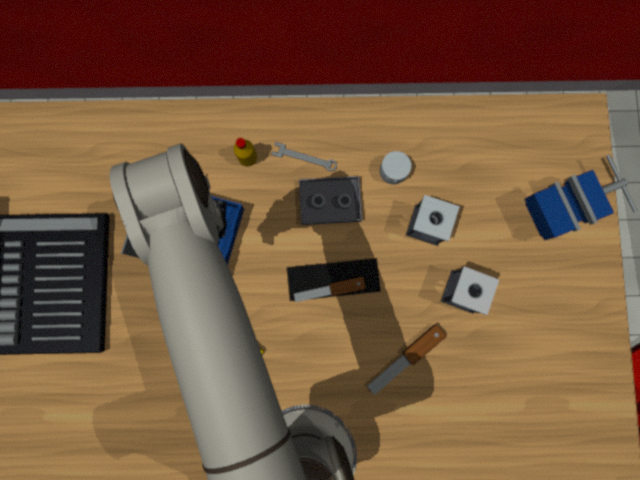

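```bash
cat > bl.py <<'E'
from h import *
import sys
def blade(tag):
  res=[]
  for n,p in(("top",(345,286)),("scene",(264,234))):
    im=cv2.imread(f"pics/{n}_{tag}.png");H,S,V=cv2.split(cv2.cvtColor(im,cv2.COLOR_BGR2HSV))
    m=((H<16)&(S>130)&(V>35)).astype(np.uint8)*255
    x,y=p; mm=np.zeros_like(m); mm[y-24:y+24,x-40:x+40]=m[y-24:y+24,x-40:x+40]
    for r in rects(im,n,mm,23,60): print(n,r)
blade(sys.argv[1])
E
python3 bl.py v; python3 bl.py o
python3 - <<'E'
from h import *
for t in "iov":
    crop("top","_"+t,280,250,390,310,5,"m"+t)
a=np.vstack([cv2.imread(f"pics/m{t}.png") for t in "ov"]);cv2.imwrite("pics/mm.png",a)
E
```

```text
top (array([ 425.7, -118.5]), array([33.1, 89. ]), 11.5, array([347., 286.]))
scene (array([ 431.4, -116.3]), array([34.5, 88.1]), 12.6, array([262., 230.]))
top (array([ 425.8, -117.3]), array([36.9, 90.4]), 10.9, array([347., 286.]))
scene (array([ 432.1, -117. ]), array([36.8, 89.8]), 11.2, array([262., 230.]))
```

View pics/mm.png

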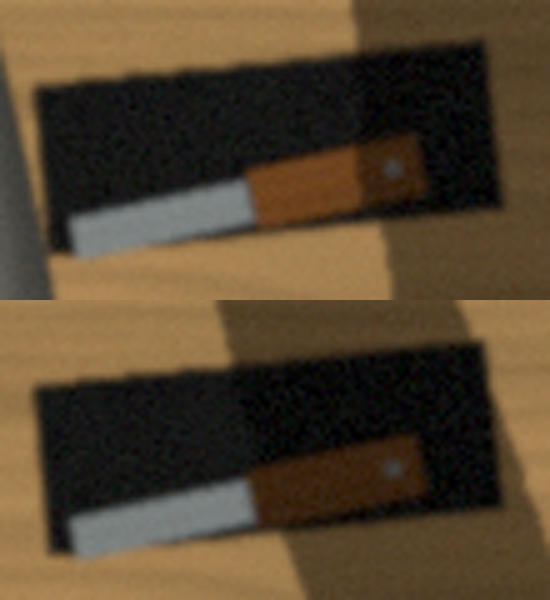

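Emit:
step_arm(moves=[0,0,1,0,0,0,0,1,0,0,0,0.3,0.9,0,0,0,0.9,0,0,0,0,0.9,0,0,0,0,0.9,0,0,0,0,0.9,0,0,0,0,0.9,0,0,0,0,0.9,0,0,0,0,0.9,0,0,0])

```text
time_s: 46.9
tcp_pos: [551.6, 375.7, 254.8]
tool_rot: [2.511, 1.888, 0.0]
contact_force: [-0.5, -0.0, -0.5]
opening: 0.001
```

Emit:
step_arm(moves=[0,0.9,0,0,0,0,0.4,0,0,0,0,0,0,0,0,0,0,0,0,0,0,0,0,0,0,0,0,0,0,0,0,0,0,0,0,0,0,0,0,0,0,0,0,0,0,0,0,0,0,0])

```text
time_s: 47.73
tcp_pos: [551.4, 413.5, 255.0]
tool_rot: [2.511, 1.888, 0.0]
contact_force: [-0.2, 0.2, -0.8]
opening: -0.002
```

```bash
python3 - <<'E'
from h import *
s=st();snap("w"); crop("scene","_w",360,60,520,260,3.6,"c6"); crop("top","_w",80,150,260,300,4,"c7")
E
```

```text
t 47.73 tcp [551.4 413.5 255. ] jawyaw -16.12 tilt 0.01 F [-0.2  0.2 -0.8] op -0.2 q [ 0.64  0.47  0.7   1.79 -0.    2.5 ]
```

View pics/c6.png

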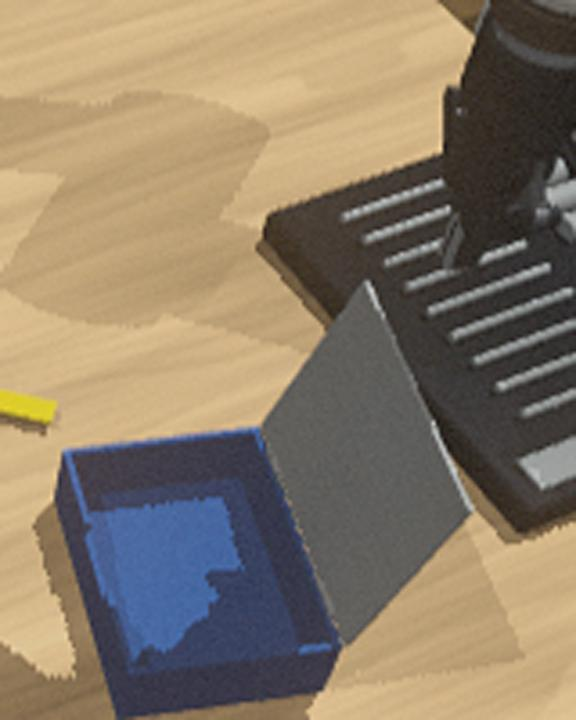

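View pics/c7.png

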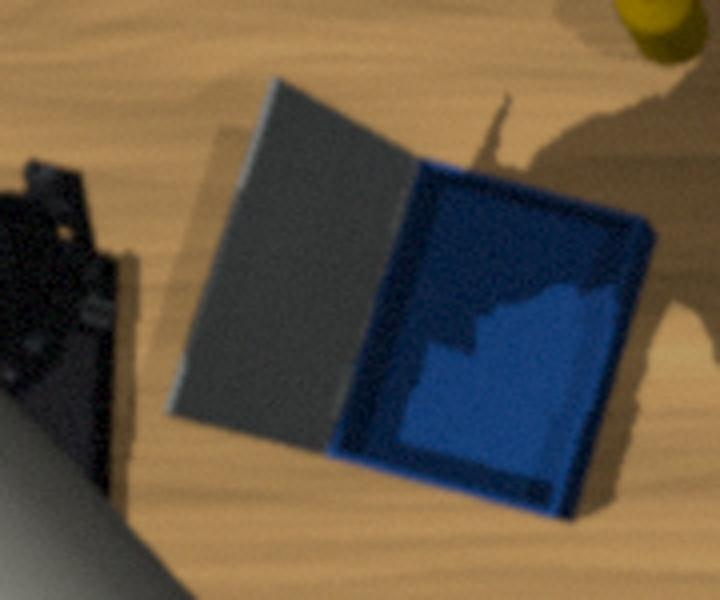

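```bash
python3 - <<'E'
from h import *
a=np.radians(73.9);x=np.array([np.cos(a),np.sin(a)]);y=np.array([-x[1],x[0]]);c=np.array([564.4,251.7])
for u,v in((275,80),(168,412)):
    for z in(200,205): 
        p=onz("top",80+(u+.5)/4-.5,150+(v+.5)/4-.5,z)[:2]-c;print(z,np.round([p@x,p@y],1))
p=np.array([551.4,413.5])-c;print("tcp",p@x,p@y)
for u,v in((368,285),(470,512)):
    for z in(200,205):
        p=onz("scene",360+(u+.5)/3.6-.5,60+(v+.5)/3.6-.5,z)[:2]-c;print("s",z,np.round([p@x,p@y],1))
E
```

```text
200 [119.3 -98.1]
205 [117.3 -97.2]
200 [119.6  98.6]
205 [117.6  98.6]
tcp 151.84897664976785 57.35963990837344
s 200 [122.2  98.1]
s 205 [119.2  93.4]
s 200 [120.5 -98.5]
s 205 [ 117.5 -101.9]
```

```bash
python3 - <<'E'
from h import *
th=np.linspace(np.pi/2,0,17);r=105
X=75+12-r*np.cos(th)+5*np.sin(th);Z=60+r*np.sin(th)+5*np.cos(th)
for i in range(16): print(i,np.round(np.r_[(X[i+1]-X[i])*np.array([.278,.961])/30,(Z[i+1]-Z[i])/30],2),round(X[i+1]),round(Z[i+1]))
E
```

```text
0 [-0.1  -0.33 -0.  ] 82 165
1 [-0.1  -0.33 -0.03] 71 164
2 [-0.09 -0.32 -0.07] 61 162
3 [-0.09 -0.32 -0.1 ] 51 159
4 [-0.09 -0.31 -0.13] 42 155
5 [-0.08 -0.29 -0.16] 33 150
6 [-0.08 -0.27 -0.19] 24 144
7 [-0.07 -0.26 -0.22] 16 138
8 [-0.07 -0.23 -0.24] 9 130
9 [-0.06 -0.21 -0.27] 2 122
10 [-0.05 -0.18 -0.29] -3 114
11 [-0.04 -0.16 -0.3 ] -8 105
12 [-0.04 -0.13 -0.32] -12 95
13 [-0.03 -0.1  -0.33] -15 85
14 [-0.02 -0.06 -0.34] -17 75
15 [-0.01 -0.03 -0.34] -18 65
```

Emit:
step_arm(moves=[0,0,-0.8,0,0,0,0,-0.8,0,0,0,0,-0.8,0,0,0,0,-0.6,0,0,0,0,0,0,0,-0.09,-0.32,0,0,0,-0.09,-0.32,0,0,0,-0.09,-0.32,0,0,0,-0.09,-0.32,0,0,0,0,0,0,0,0])

```text
time_s: 48.67
tcp_pos: [540.9, 375.4, 169.3]
tool_rot: [-2.51, -1.888, -0.009]
contact_force: [-1.5, 0.9, 11.2]
opening: -0.0
```

```bash
python3 - <<'E'
from h import *
s=st();im=vision.camera("scene");cv2.imwrite("pics/scene_x.png",im[:,:,::-1]); crop("scene","_x",360,60,520,260,3.6,"c6")
E
```

```text
t 48.67 tcp [540.9 375.4 169.3] jawyaw -16.11 tilt 0.32 F [-1.5  0.9 11.2] op -0.0 q [0.61 0.33 0.34 1.58 0.   2.46]
```

View pics/c6.png

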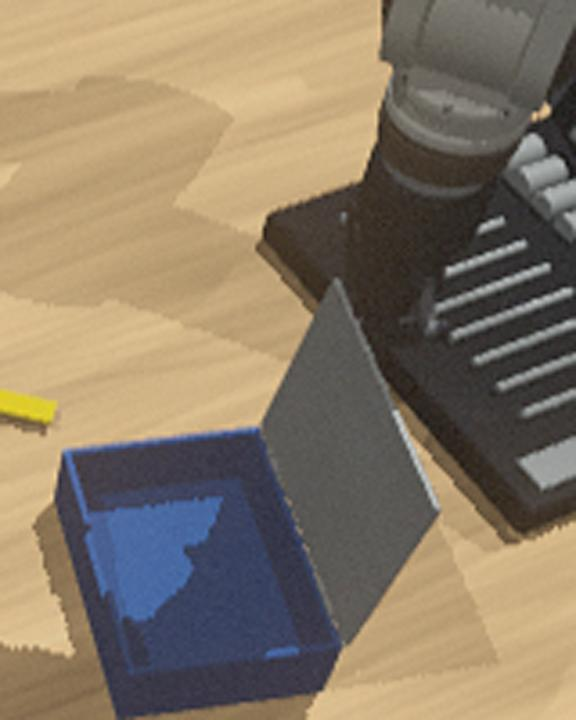

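Emit:
step_arm(moves=[0,0,0.4,0,0,0,0,0.3,0,0,0,0,0,0,0,0,0,0,0,0,0,0,0,0,0,0,0,0,0,0,0,0,0,0,0,0,0,0,0,0,0,0,0,0,0,0,0,0,0,0])

```text
time_s: 49.55
tcp_pos: [540.5, 375.4, 185.5]
tool_rot: [-2.511, -1.889, 0.001]
contact_force: [0.2, 0.5, -1.3]
opening: -0.001
```

```bash
python3 - <<'E'
from h import *
s=st();snap("y"); crop("scene","_y",360,60,520,260,3.6,"c6"); crop("top","_y",80,150,260,300,4,"c7")
E
```

```text
t 49.55 tcp [540.5 375.4 185.5] jawyaw -16.1 tilt 0.02 F [ 0.2  0.5 -1.3] op -0.1 q [0.61 0.34 0.39 1.62 0.   2.46]
```

View pics/c6.png

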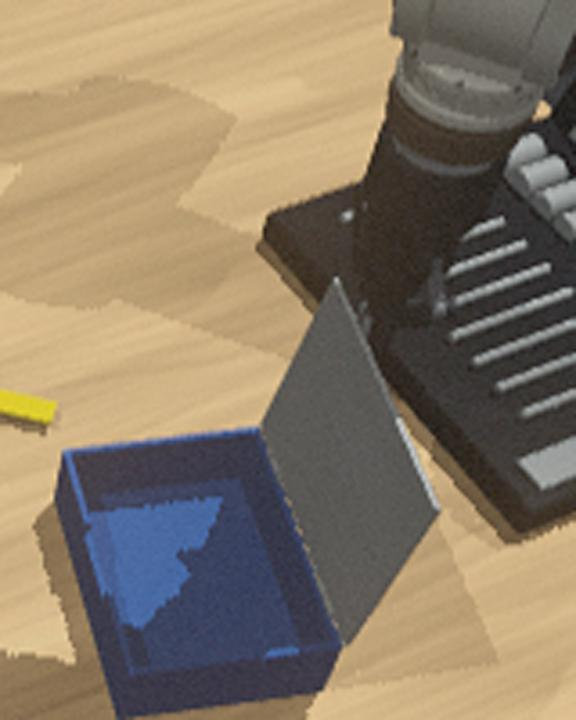

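View pics/c7.png

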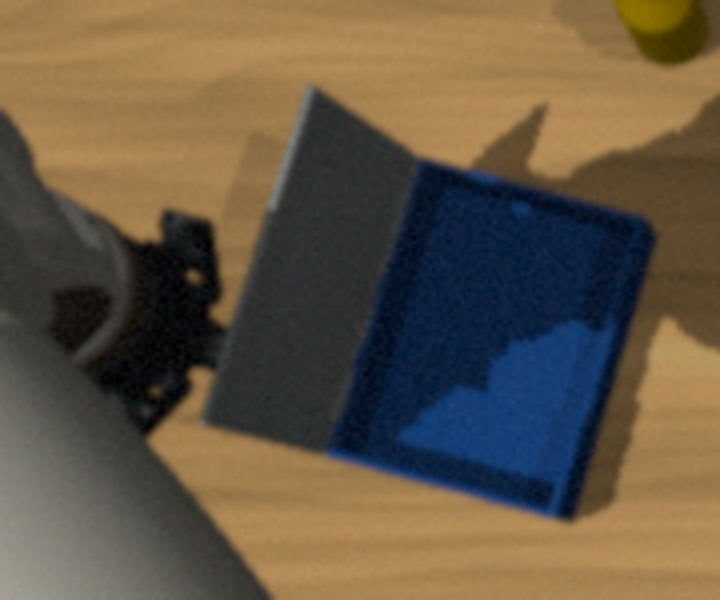

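```bash
python3 - <<'E'
from h import *
th=np.linspace(np.pi/2,0,19);r=128
X=75+12-r*np.cos(th)+5*np.sin(th);Z=60+r*np.sin(th)+5*np.cos(th)
for i in range(18): print(i,np.round(np.r_[(X[i+1]-X[i])*np.array([.278,.961])/30,(Z[i+1]-Z[i])/30],2),round(X[i+1]),round(Z[i+1]))
E
```

```text
0 [-0.1  -0.36 -0.  ] 81 188
1 [-0.1  -0.36 -0.03] 70 187
2 [-0.1  -0.35 -0.07] 59 185
3 [-0.1  -0.35 -0.1 ] 48 182
4 [-0.1  -0.34 -0.13] 37 178
5 [-0.09 -0.32 -0.16] 27 173
6 [-0.09 -0.31 -0.19] 18 168
7 [-0.08 -0.29 -0.22] 9 161
8 [-0.08 -0.27 -0.24] 0 154
9 [-0.07 -0.25 -0.26] -8 146
10 [-0.07 -0.23 -0.29] -15 138
11 [-0.06 -0.2  -0.31] -21 128
12 [-0.05 -0.18 -0.32] -27 119
13 [-0.04 -0.15 -0.34] -32 108
14 [-0.03 -0.12 -0.35] -35 98
15 [-0.03 -0.09 -0.36] -38 87
16 [-0.02 -0.06 -0.37] -40 76
17 [-0.01 -0.03 -0.37] -41 65
```

Emit:
step_arm(moves=[-0.09,-0.32,0.1,0,0,-0.09,-0.32,0,0,0,-0.09,-0.32,0,0,0,0,0,0,0,0,0,0,0,0,0,0,0,0,0,0,0,0,0,0,0,0,0,0,0,0,0,0,0,0,0,0,0,0,0,0])

```text
time_s: 50.48
tcp_pos: [532.5, 346.8, 188.6]
tool_rot: [2.51, 1.889, -0.0]
contact_force: [0.2, -0.5, 0.1]
opening: -0.002
```

Emit:
step_arm(moves=[-0.1,-0.36,-0.03,0,0,-0.1,-0.35,-0.07,0,0,-0.1,-0.35,-0.1,0,0,-0.1,-0.34,-0.13,0,0,-0.09,-0.32,-0.16,0,0,-0.09,-0.31,-0.19,0,0,-0.08,-0.29,-0.22,0,0,0,0,0,0,0,0,0,0,0,0,0,0,0,0,0])

```text
time_s: 51.32
tcp_pos: [512.9, 277.4, 162.1]
tool_rot: [-2.511, -1.888, -0.001]
contact_force: [0.3, 0.0, 0.2]
opening: 0.002
```

```bash
python3 - <<'E'
from h import *
s=st();im=vision.camera("scene");cv2.imwrite("pics/scene_z.png",im[:,:,::-1]); crop("scene","_z",360,60,520,260,3.6,"c6")
E
```

```text
t 51.32 tcp [512.9 277.4 162.1] jawyaw -16.1 tilt 0.03 F [0.3 0.  0.2] op 0.2 q [0.5  0.15 0.11 1.53 0.   2.35]
```

View pics/c6.png

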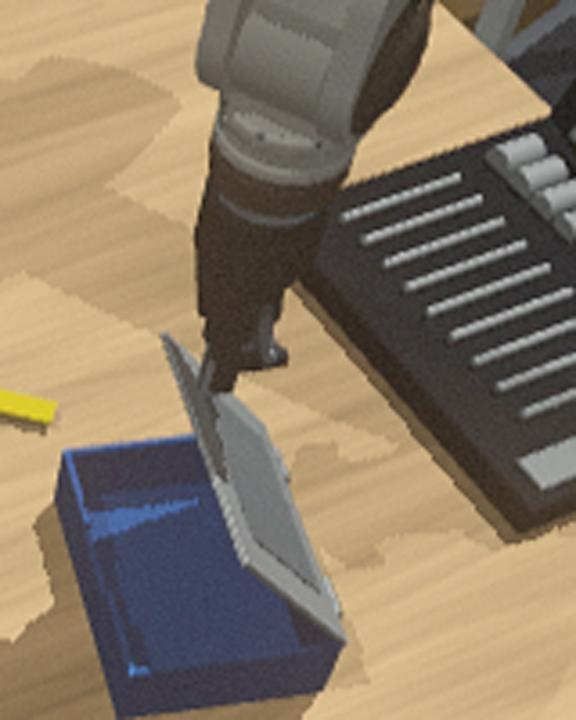

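Works well. Continue rows 8–17.

Emit:
step_arm(moves=[-0.08,-0.27,-0.24,0,0,-0.07,-0.25,-0.26,0,0,-0.07,-0.23,-0.29,0,0,-0.06,-0.2,-0.31,0,0,-0.05,-0.18,-0.32,0,0,-0.04,-0.15,-0.34,0,0,-0.03,-0.12,-0.35,0,0,-0.03,-0.09,-0.36,0,0,0,0,0,0,0,0,0,0,0,0])

```text
time_s: 52.2
tcp_pos: [499.5, 232.3, 87.2]
tool_rot: [-2.51, -1.888, 0.002]
contact_force: [0.5, -0.1, -0.2]
opening: 0.003
```

Emit:
step_arm(moves=[-0.02,-0.06,-0.25,0,0,-0.01,-0.03,-0.25,0,0,0,0,-0.2,0,0,0,0,-0.08,0,0,0,0,0,0,0,0,0,0,0,0,0,0,0,0,0,0,0,0,0,0,0,0,0,0,0,0,0,0,0,0])

```text
time_s: 53.03
tcp_pos: [498.8, 229.6, 65.0]
tool_rot: [2.511, 1.888, 0.001]
contact_force: [-3.2, -1.5, 9.0]
opening: -0.002
```

```bash
python3 - <<'E'
from h import *
s=st();im=vision.camera("scene");cv2.imwrite("pics/scene_z.png",im[:,:,::-1]); crop("scene","_z",360,60,520,260,3.6,"c6")
E
```

```text
t 53.03 tcp [498.8 229.6  65. ] jawyaw -16.1 tilt 0.02 F [-3.2 -1.5  9. ] op -0.2 q [ 0.43  0.09 -0.15  1.34 -0.    2.28]
```

View pics/c6.png

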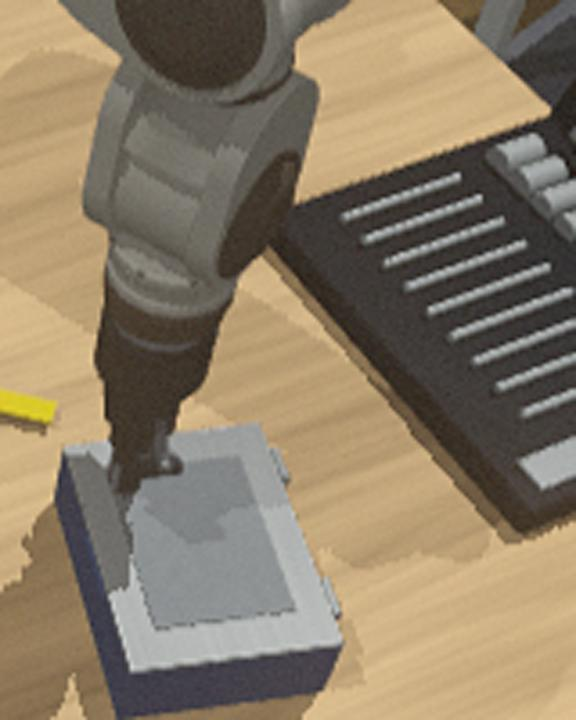

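Emit:
step_arm(moves=[0,0,0.5,0,0,0,0,1,0,0,0,-0.3,1,0.2,20,-0.1,-1,0.9,0.3,50,-0.2,-1,0,0.4,50,-0.2,-1,0,0.4,50,-0.2,-1,0,0.4,50,-0.2,-1,0,0.4,50,-0.2,-1,0,0.4,50,-0.2,-1,0,0.4,50])

```text
time_s: 53.92
tcp_pos: [459.3, 9.4, 166.1]
tool_rot: [2.193, 2.249, 0.0]
contact_force: [0.8, 0.3, 0.5]
opening: 0.585
```

Emit:
step_arm(moves=[-0.25,-1,0,0.4,50,-0.25,-1,0,0.4,50,-0.3,-1,0,0.4,50,-0.3,-0.9,0,0.4,50,0,0,-0.8,0.1,50,0,0,-1,0,50,0,0,-1,0,50,0,0,0,0,50,0,0,0,0,50,0,0,0,0,50])

```text
time_s: 54.75
tcp_pos: [427.4, -106.4, 83.8]
tool_rot: [1.987, 2.432, 0.001]
contact_force: [0.6, 0.3, 0.6]
opening: 0.582
```

```bash
python3 - <<'E'
from h import *
s=st();snap("A"); crop("scene","_A",200,130,480,280,2.8,"c6")
E
```

```text
t 54.75 tcp [ 427.4 -106.4   83.8] jawyaw 11.51 tilt 0.08 F [0.6 0.3 0.6] op 49.7 q [-0.24 -0.18 -0.37  1.38  0.    1.13]
```

View pics/c6.png

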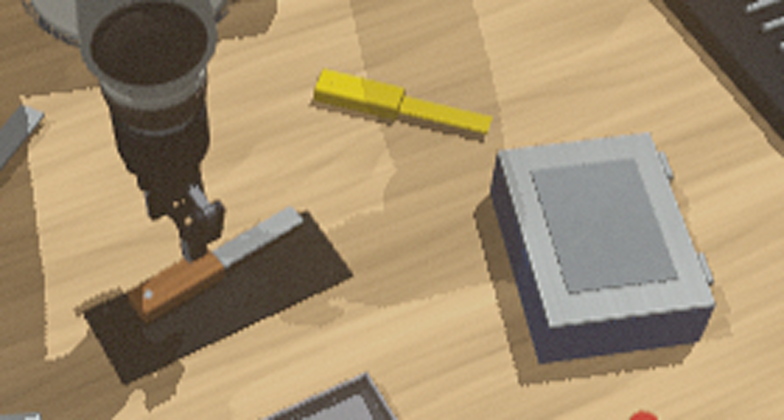

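Emit:
step_arm(moves=[0,0,-0.7,0,50,0,0,-0.7,0,50,0,0,-0.7,0,50,0,0,-0.25,0,50,0,0,-0.13,0,50,0,0,0,0,50,0,0,0,0,0,0,0,0,0,0,0,0,0,0,0,0,0,0,0,0], newtons=60)

```text
time_s: 55.68
tcp_pos: [427.9, -106.6, 9.6]
tool_rot: [1.986, 2.431, 0.002]
contact_force: [-1.8, 0.3, 6.4]
opening: 0.36
```

Emit:
step_arm(moves=[0,0,0,0,0,0,0,0,0,0,0,0,0.3,0,0,0,0,0.5,0,0,0.2,0.3,0,-0.4,0,0.2,0.3,0,-0.4,0,0.15,0.2,0,-0.3,0,0,0,0,0,0,0,0,0,0,0,0,0,0,0,0])

```text
time_s: 56.52
tcp_pos: [443.2, -82.6, 32.2]
tool_rot: [2.123, 2.316, -0.0]
contact_force: [-0.1, 0.3, -1.8]
opening: 0.356
```

Emit:
step_arm(moves=[0,0,-0.3,0,0,0,0,-0.3,0,0,0,0,-0.15,0,0,0,0,0,0,0,0,0,0,0,0,0,0,0,0,50,0,0,0,0,50,0,0,0,0,50,0,0,0,0,50,0,0,0,0,50])

```text
time_s: 57.35
tcp_pos: [443.3, -82.4, 9.1]
tool_rot: [-2.124, -2.314, 0.0]
contact_force: [0.3, -1.0, 0.4]
opening: 0.589
```

Emit:
step_arm(moves=[0,0,0.3,0,50,0,0,1,0,50,0,0,1,0,50,0,0,1,0,50,-0.6,0.6,0.8,0,50,-0.8,0.8,0,0,50,-0.8,0.8,0,0,50,-0.6,0.8,0,0,50,0,0.8,0,0,50,0,0.8,0,0,50])

```text
time_s: 58.18
tcp_pos: [358.7, 56.6, 133.6]
tool_rot: [2.124, 2.313, 0.003]
contact_force: [0.3, -0.4, -0.5]
opening: 0.592
```

Emit:
step_arm(moves=[0,0.9,0.4,0,50,0,0.9,0.4,0,50,0,0.9,0.4,0,50,0,0.9,0,0,50,0,0.9,0,0,50,0,0.9,0,0,50,0,0,0,0,50,0,0,0,0,50,0,0,0,0,50,0,0,0,0,50])

```text
time_s: 59.02
tcp_pos: [359.4, 217.0, 168.7]
tool_rot: [2.125, 2.313, 0.0]
contact_force: [0.2, 0.6, 0.3]
opening: 0.585
```

```bash
python3 - <<'E'
from h import *
s=st();snap("B")
E
python3 bl.py B
python3 - <<'E'
from h import *
im=cv2.imread("pics/top_B.png");H,S,V=cv2.split(cv2.cvtColor(im,cv2.COLOR_BGR2HSV))
for r in rects(im,"top",((V<45)*255).astype(np.uint8),3,300): print("blk",r)
E
```

```text
t 59.02 tcp [359.4 217.  168.7] jawyaw 4.86 tilt 0.02 F [0.2 0.6 0.3] op 50.0 q [ 0.54 -0.24 -0.25  1.56 -0.    2.03]
top (array([442.8, -94.4]), array([34.7, 90.6]), 3.8, array([338., 280.]))
scene (array([447.9, -92.6]), array([38.5, 89.3]), 1.6, array([274., 232.]))
blk (array([ 15.3, -41.6]), array([197.9,  95.6]), 72.3, array([317., 448.]))
blk (array([353.4, 267.1]), array([163.6,  42.5]), 5.9, array([200., 317.]))
blk (array([388.6, 354.8]), array([172.4,  54.4]), 33.2, array([165., 305.]))
blk (array([444.4, -82.3]), array([ 90.3, 239.6]), 4.3, array([330., 280.]))
blk (array([451.5, 651.2]), array([366.1, 288.5]), 1.0, array([ 48., 284.]))
```

View pics/scene_B.png

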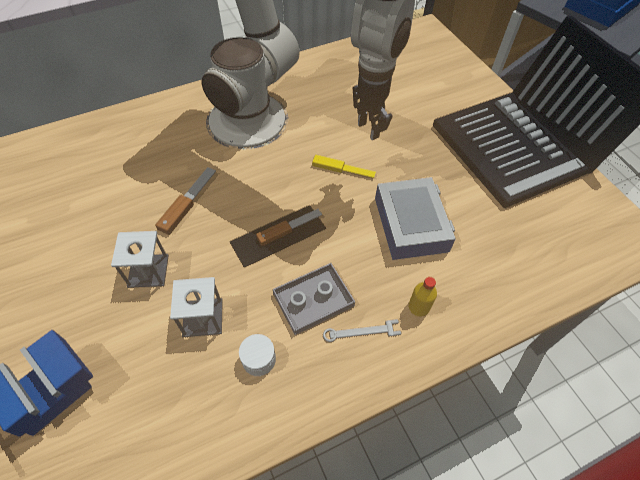

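View pics/top_B.png

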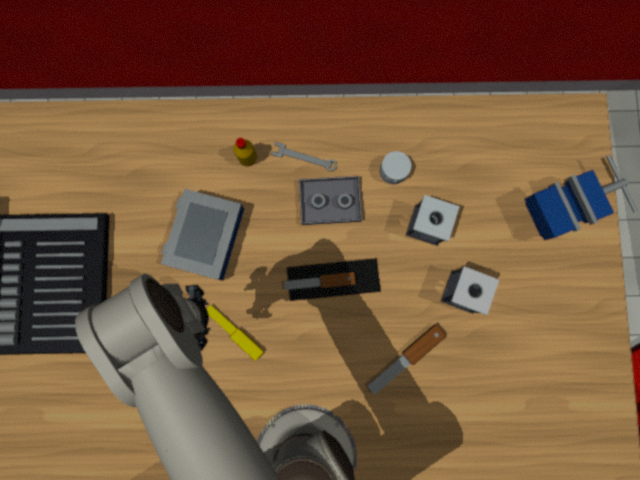

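```bash
python3 - <<'E'
from h import *
f=lambda p,s:np.clip(cv2.resize(p,s,interpolation=cv2.INTER_CUBIC).astype(int)*2,0,255).astype(np.uint8)
cv2.imwrite("pics/cmp.png",np.hstack([f(cv2.imread("pics/top_B.png")[190:250,400:465],(390,360)),f(cv2.imread("pics/scene_B.png")[270:345,160:230],(390,360))]))
E
```

```text
(no output)
```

View pics/cmp.png

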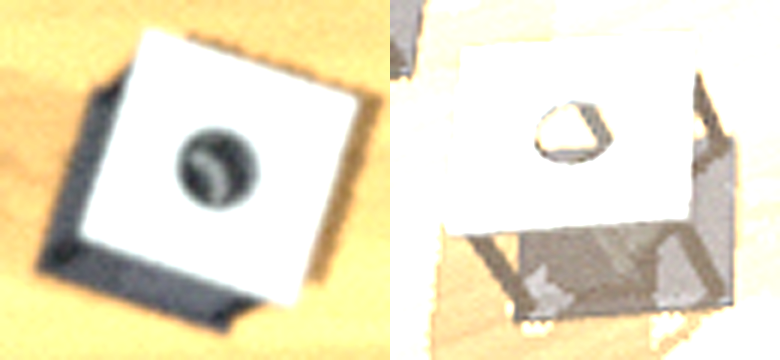

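```bash
python3 - <<'E'
from h import *
x0,y0,k=418,200,20
for n,(x0,y0) in(("top",(420,202)),):
    im=cv2.imread("pics/top_B.png")[y0:y0+32,x0:x0+34]
    im=np.clip(cv2.resize(im,None,fx=k,fy=k,interpolation=cv2.INTER_CUBIC).astype(int)*2,0,255).astype(np.uint8)
    t=np.linspace(0,2*np.pi,60)
    for z,r,col in((110,19.2,(0,255,0)),(66,15,(0,0,255)),(66,9,(0,0,255)),(36,15,(255,0,0)),(36,9,(255,0,0))):
        q=proj("top",[[585.3+r*np.cos(a),-333.4+r*np.sin(a),z] for a in t])
        cv2.polylines(im,[np.round((q+.5-[x0,y0])*k).astype(np.int32)],True,col,1)
    cv2.imwrite("pics/ring.png",im)
E
```

```text
(no output)
```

View pics/ring.png

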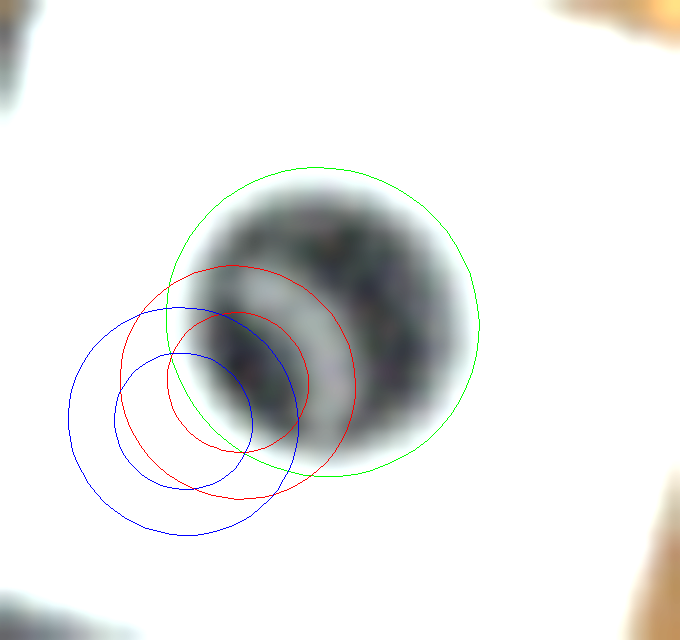

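The bright ring visible through the bore lies exactly on the circle expected for a tappet top at z = 66 mm, so two standard tappets are stacked upright in the cage. I'm handing in.

```bash
python3 - <<'E'
from rig import env
print(env.close_job())
E
```

```text
the job is handed in; nothing more can be done
None
```

The job is done and handed in at about 59 s. My last checks showed nothing out of place, and `env.close_job()` gave no verdict.

- **Cover opening:** I levered it up with the blade in the pry slot and swung it back to about 1.86 rad, measured from the top camera.
- **Tappets:** There were four in the case. The two standard ones slid into the bore with no force. Seen through the bore, the upper one's rim sits where a stack of two should end, at 66 mm. The two oversize ones stopped on the gauge mouth at about 8 N, and they stand in the grey tray.
- **Cover closing:** I pushed it shut with closed fingers, which ended at 65 mm height under 9 N. It looks closed in both views. While pushing it forward, the cover edge caught the gripper with about 11 N. I raised the gripper and carried on.
- **Blade:** It was knocked aside on the mat during the run, to about 32 mm along and 20 mm across from the centre. That was still in tolerance, but I re-centred it. It now lies flat, about 10 mm from the mat centre and about 1–3° off its axis.
- **Bystanders:** The oil bottle, piston and spanner look unmoved in the last pictures; I did not measure them again.

The two cameras disagreed by up to about 6 mm on the blade handle and about 1–3 mm elsewhere. I averaged them for the grasps and the gauge.

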